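# Draw up the end panel of a flat-pack file rack with its cam lock

### The arm

A 6-joint arm with a two-finger parallel gripper is mounted at the origin on the work surface. World frame = base frame: x ahead of the robot, y to its left, z up, the work surface at z = 0. Lengths are in m, angles in rad, forces in N, time in s.
With the tool pointing down it reaches from about 0.225 to 0.875 m from the base axis. Payload 3.4 kg.
Tool frame: the origin (TCP) lies at the very end of the fingers, on their centre line; the grasp point (between the pads) lies 19 mm behind it; z points along the fingers, y is the direction in which the jaws open and shut (so a half turn about z gives the same grasp; the last joint's range is limited). The gripper opens to 85 mm and grips with 20 to 120 N. Pads are 22 mm wide; open, the fingers measure 114 mm over their backs; the gripper's body (76 mm by 85 mm) begins 54 mm behind the grasp point. The pads swing forward as they close: fully open they stand 13 mm farther back than shut.
Start: joints at [-1.373, 0.276, 1.505, -0, 1.361, -0.121], TCP at [0.18, -0.546, 0.231] pointing down, gripper open.
Joint ranges: [-2.89, 2.89], [-0.75, 2.08], [0.22, 2.7], [-1.18, 4.32], [0.11, 2.71], [-2.7, 2.7]. Speed limits (rad/s): [2.57, 2.57, 3.14, 3.14, 3.14, 3.14].

### API

Orientations are given as a unit quaternion [w, x, y, z].
In Python, from rig import get_state, get_image, calibration, sign_off gives the robot as it stands. The module is installed in compiled form; this text tells all that it offers.
- The arm moves only by the tool drive_tool, never from a script. Its argument "targets" is one flat list of numbers, 7 for each row, row after row: the turn, a rotation vector about the tool's x, y, z in degrees, then the shift along the tool's x, y, z in mm, then the opening, from 0 (shut) to 1 (fully open). In form: [wx, wy, wz, tx, ty, tz, fingers, wx, wy, wz, tx, ty, tz, fingers, ...]. A call has 1 to 12 rows; each row shifts and turns the commanded pose from where the row before left it, along the tool's axes as they then stand; what a row does not reach is not made up. A row lasts 1/8 s, in which the tool goes at most 62.5 mm and 10.7 degrees, less where a joint would pass 70% of its speed; a pose out of reach is approached as far as the arm can. A call is refused whole if a number of a shift passes 62.5 or a number of a turn 10.7, either way. A call with a gripper value outside its range is refused whole. The fingers move at their own pace and stop on an object; "grip_force" is the grip in N (left out, the last holds). Time passes only in rows, so rows that do not move let the fingers close. It gives the time, the measured TCP pose, the force and the opening at its end, in the units of the state.
- get_state(): the state, without advancing time (a new reading comes with each control period).
- get_image(name): name is "scene" or "top" or "wrist"; returns the picture (480x640x3 uint8, red, green, blue); there is no depth.
- calibration(name): a dict with "mtx" (3x3 intrinsics, pixels), "distortion" ([k1, k2, p1, p2, k3] as OpenCV has them; the pictures are not rectified), "world_to_cam" (4x4, takes a point from world to camera coordinates); the wrist camera has in their place "hand_eye" (4x4, takes a point from camera to tool coordinates, whose origin is the TCP and whose axes are the flange's). Camera axes: x right, y down, z forward; pixel columns grow to the right and rows downward; lengths in m; the calibration is good to about 2 mm. A picture is of the moment at which its call begins: read the wrist's pose just before it. calibration takes no time and is no camera call.
- sign_off(): hands the job in, once; it reports no verdict.
The state is a dict: "clock": time; "qpos": joint angles; "qd": joint speeds; "effort": joint torques, N m; "position": TCP position; "ee_rot": TCP orientation; "contact_force": force on the tool from outside, world axes, zero at the start; "moment": the same for the moment, N m; "width": finger opening in m.
Only numpy, scipy, OpenCV 4.12 (cv2) and the standard library are available. Lean on these libraries where they do the work, as an engineer would, in place of code of your own. Each camera call takes 0.05 s, during which the arm holds its last target.

### The job

Slide the loose end panel of the little file rack up to the base board until its bolt head is home inside the cam lock, then turn the cam clockwise with the screwdriver until the panel is drawn fully up against the board and the joint is snug, but do not force or overtighten it. Stand the screwdriver back in its wooden block afterwards and leave the mug, stapler and calculator where they are.

Things in the scene. Friction and masses are not known exactly. Their poses are not given: they have to be found in the camera images.
- rack: White base board of a desk file rack, fixed, lying flat: 180 (x) x 260 (y) x 28 mm thick. Origin: centre of its underside; z up. One end panel (18 mm thick, 90 mm high) is already fitted at its -y end. The cam lock sits in its top face near the +y edge (y = +130 mm); the loose end panel stands off that edge.
- panel (a joint): Loose white end panel, 180 mm long (along rack x), 18 thick, 90 high; dowels let it slide only along rack y, with 4 N friction. Value: gap (m) from its inner face to the board's +y edge, 0 = closed, up to 0.034. Pushed by hand it stops when its bolt head meets the inside of the open cam, at a gap of about 2 to 4 mm; only turning the cam draws in the rest.
- panel_push (a point): Point on the panel's outer face (the face away from the board), midway along it, 35 mm above the desk; axes as the rack's. Push here along the rack's -y.
- fitting: The steel cam lock (cup and turning disc). Origin: on its axis at desk level. Clockwise tightens: 0.10 N m of friction at first, 0.15 to 0.2 N m while it draws in the bolt, then stiffer once the panel meets the board, slot 0.8 to 1.1 rad from rack x (it varies; play lets the driver lead by up to 0.4). Snug is 0.25 to 0.3 N m; above 0.35 is overtight. It stays where left.
- cam_centre (a point): Centre of the cam disc's top, flush with the board (28 mm above the desk), 33 to 35 mm from the +y edge; does not turn with the disc. Steel disc, 35 mm wide; one straight slot, 5 mm wide, 22 mm long (ends closed), 7 mm deep. Starting slot direction: rack x, turned 0.25 rad counter-clockwise to 0.08 rad clockwise from above; not measured: see it or feel for it.
- screwdriver: Flat-blade screwdriver, 142 mm long, about 120 g, standing blade down. Origin: middle of the tip edge; z up the shaft. Blade 18 mm wide along its x, 3 mm thick along its y, 14 mm tall; shaft 8 mm; 30 mm round collar 62 to 68 mm above the tip (rests on the block); black handle 24 x 24 mm square (flats square to x and y), 68 to 138 mm above the tip, and a cap.
- driver_handle (a point): Middle of the screwdriver's handle, 103 mm above the tip on its axis; axes as the screwdriver's.
- driver_tip (a point): Middle of the tip edge of the blade; axes as the screwdriver's.
- holder_mouth (a point): Centre of the mouth of the round hole in the top of the wooden screwdriver block; the block is fixed, 64 x 64 x 68 mm high, the hole 22 mm in diameter, 64 mm deep. The screwdriver stands in it with its tip 62 mm below the mouth.
- mug: White mug, 76 mm across, 90 mm high, origin at the centre of its underside; a bystander.
- stapler: Black stapler, 130 x 34 x 44 mm, origin at the centre of its underside, long along x; a bystander.
- calculator: Grey desk calculator, 150 x 110 x 25 mm, origin at the centre of its underside; a bystander.
- bolt: Steel bolt standing out of the panel's inner face towards the cam, 11 mm above the desk, with an upright 7 mm barrel head 26 mm from the panel; goes into the hole in the board's edge. Origin: where it leaves the panel. More than 45 N between it and the cam (panel rammed home or cam overtightened) tears the fitting.
Things that resemble listed ones, but are neither listed nor needed, are in the scene too. Of the things like the fitting, leave any that is blue or orange; of the rest the larger one is meant.

How it is judged:
By the outcome, as a careful person would: the job done as asked, in the order asked, and still so for the second after the job is handed in, with the robot touching nothing.
It also fails if it takes over 72 s, if anything falls off the work surface, if the arm or the gripper's body presses on something with over 40 N, if the wrist force passes 120 N, or if a joint passes its speed limit or range.

## Working session

There is one attempt and no reset: what is moved stays moved. The work goes in short steps, Python scripts to look and compute and a tool call to move; the robot and the scene stay as the last step left them, time stands still between calls to the robot, and variables do not carry over. Pictures are saved under pics/ and viewed, and the job is handed in when it is done.

Besides the shell and the picture viewer there is one more tool, called after "Emit:" as name(argument=value, ...) on one line, values as JSON. drive_tool: Moves the arm, as the interface text tells. Its arguments: {"type":"object","properties":{"targets":{"type":"array"},"grip_force":{"type":"number"}},"required":["targets"]}

```bash
mkdir -p pics
python3 - <<'E'
from rig import *
import cv2
s=get_state();print(s)
for n in("scene","top","wrist"):
    im=get_image(n);cv2.imwrite(f"pics/{n}0.png",im[:,:,::-1]);c=calibration(n);print(n,{k:__import__('numpy').round(v,4).tolist() for k,v in c.items()})
E
```

```text
{'clock': 0.0, 'qpos': array([-1.37300093e+00,  2.76584993e-01,  1.50614253e+00,  5.07633306e-06,
        1.36072043e+00, -1.21023799e-01]), 'qd': array([ 1.43796231e-03, -5.63861967e-04, -1.41258891e-03, -7.50576197e-05,
       -1.74370201e-03,  1.12934570e-04]), 'effort': array([-1.16761286e-03, -4.16773367e+01, -2.45807576e+01, -5.19311561e-04,
        1.09365719e-02,  4.03225698e-06]), 'position': array([ 0.18010756, -0.54549402,  0.23044169]), 'ee_rot': array([-9.27063325e-04,  9.87320832e-01,  1.58734727e-01, -3.31198546e-05]), 'contact_force': array([ 0.18768432,  0.36437197, -0.44293458]), 'moment': array([-0.00602594,  0.02101559,  0.00469461]), 'width': 0.08575871403757326}
scene {'mtx': [[513.1027, 0.0, 330.0917], [0.0, 513.1027, 238.7373], [0.0, 0.0, 1.0]], 'distortion': [0.0465, 0.0, 0.0, 0.0, 0.0], 'world_to_cam': [[0.3184, 0.9478, 0.0187, -0.2068], [0.6839, -0.216, -0.6969, -0.3076], [-0.6564, 0.2347, -0.717, 1.4908], [0.0, 0.0, 0.0, 1.0]]}
top {'mtx': [[552.9983, 0.0, 317.7202], [0.0, 552.9983, 251.7642], [0.0, 0.0, 1.0]], 'distortion': [-0.0024, 0.0, 0.0, 0.0, 0.0], 'world_to_cam': [[-0.0048, -0.9997, 0.0258, -0.0094], [-0.9814, -0.0003, -0.192, 0.5526], [0.1919, -0.0263, -0.9811, 0.8226], [0.0, 0.0, 0.0, 1.0]]}
wrist {'mtx': [[417.2258, 0.0, 316.0627], [0.0, 417.2258, 238.1393], [0.0, 0.0, 1.0]], 'distortion': [-0.0511, 0.0, 0.0, 0.0, 0.0], 'hand_eye': [[0.0005, -0.9538, -0.3006, 0.0777], [1.0, 0.0, 0.0015, 0.0023], [-0.0014, -0.3006, 0.9538, -0.1435], [0.0, 0.0, 0.0, 1.0]]}
```

View pics/scene0.png

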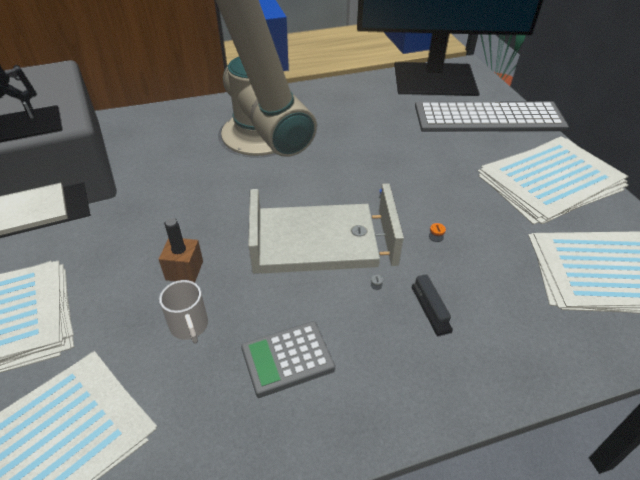

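View pics/top0.png

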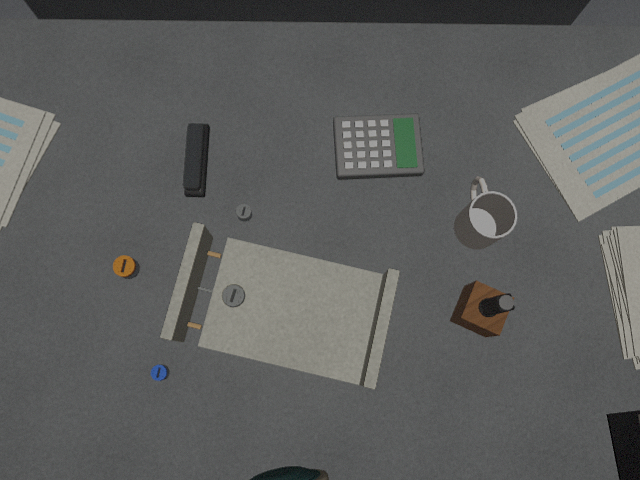

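View pics/wrist0.png

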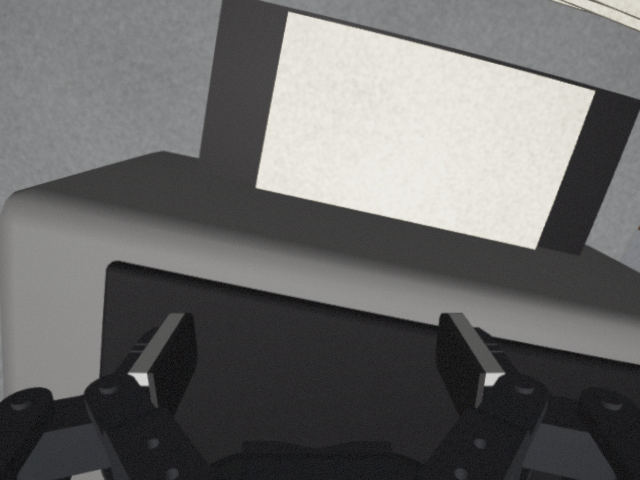

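The cam candidates in the top view are grey (233,295) in the board, small grey (244,212), orange (124,266) and blue (159,373). I rule out orange and blue. The larger grey one, set in the board near its +y edge, fits. I'll confirm with an enlarged crop and measure.

```bash
cat > h.py <<'E'
import numpy as np, cv2
from rig import *
from scipy.spatial.transform import Rotation as R
def Rq(q): return R.from_quat([q[1],q[2],q[3],q[0]])
def cam(name,s=None):
    c=calibration(name)
    if name=="wrist":
        T=np.eye(4);T[:3,:3]=Rq(s["ee_rot"]).as_matrix();T[:3,3]=s["position"]
        M=T@np.array(c["hand_eye"])
    else: M=np.linalg.inv(np.array(c["world_to_cam"]))
    return np.array(c["mtx"]),np.array(c["distortion"]),M
def onplane(c,px,z):
    K,d,M=c
    u=cv2.undistortPoints(np.array(px,float).reshape(-1,1,2),K,d).reshape(-1,2)
    r=np.c_[u,np.ones(len(u))]@M[:3,:3].T;o=M[:3,3]
    return o+r*((z-o[2])/r[:,2])[:,None]
def proj(c,P):
    K,d,M=c;W=np.linalg.inv(M)
    return cv2.projectPoints(np.array(P,float).reshape(-1,3),cv2.Rodrigues(W[:3,:3])[0],W[:3,3],K,d)[0].reshape(-1,2)
def rays(c,px):
    K,d,M=c
    u=cv2.undistortPoints(np.array(px,float).reshape(-1,1,2),K,d).reshape(-1,2)
    r=np.c_[u,np.ones(len(u))]@M[:3,:3].T
    return M[:3,3],r/np.linalg.norm(r,axis=1)[:,None]
def tri(c1,p1,c2,p2):
    o1,a=rays(c1,p1);o2,b=rays(c2,p2);out=[]
    for x,y in zip(a,b):
        t=np.linalg.lstsq(np.c_[x,-y],o2-o1,rcond=None)[0]
        out.append(np.r_[(o1+t[0]*x+o2+t[1]*y)/2,np.linalg.norm(o1+t[0]*x-o2-t[1]*y)])
    return np.array(out)
E
python3 - <<'E'
from h import *
im=cv2.imread("pics/top0.png")
a=cv2.resize(im[200:400,140:400],(780,600),interpolation=cv2.INTER_CUBIC);cv2.imwrite("pics/ct.png",a)
b=cv2.resize(im[270:350,430:530],(750,600),interpolation=cv2.INTER_CUBIC);cv2.imwrite("pics/cb.png",b)
s=cv2.imread("pics/scene0.png")
b=cv2.resize(s[170:290,140:410],(800,356),interpolation=cv2.INTER_CUBIC);cv2.imwrite("pics/cs.png",b)
E
```

```text
(no output)
```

View pics/ct.png

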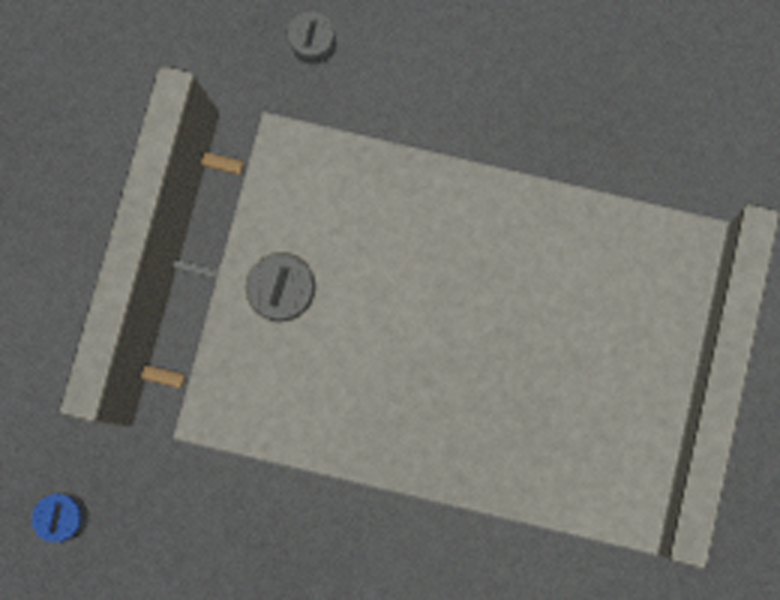

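View pics/cb.png

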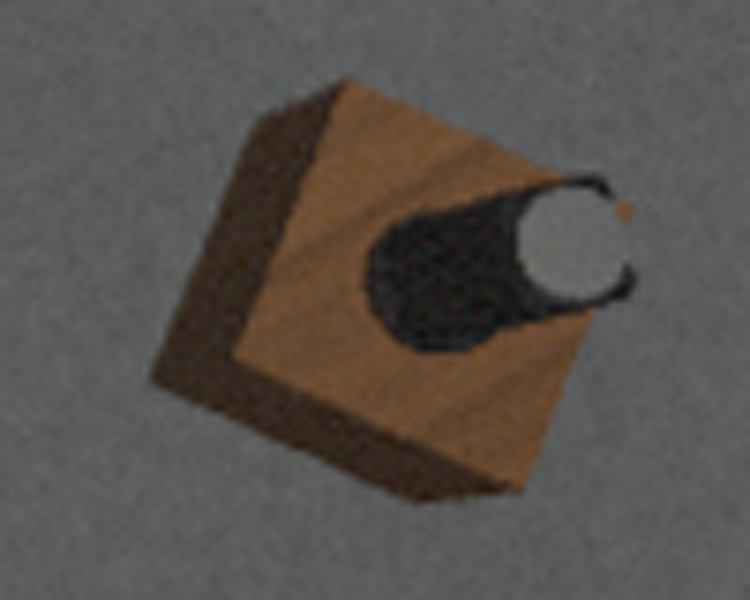

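View pics/cs.png

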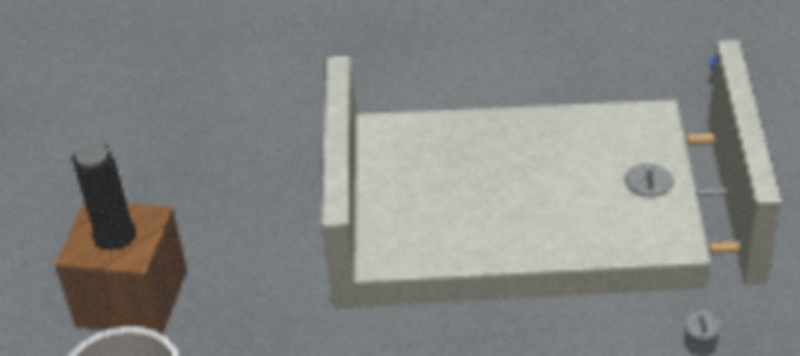

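The crops show the larger steel cam set in the board at (233,295) with its slot close to rack x. That is the one meant. The screwdriver cap is at about (506,302), and the block and panel edges are clear.

Run:
```python
from h import *
np.set_printoptions(precision=4,suppress=True)
t=cam("top");sc=cam("scene")
ct=lambda p:[(x/3+140-.33,y/3+200-.33) for x,y in p]
cb=lambda p:[(x/7.5+430-.43,y/7.5+270-.43) for x,y in p]
cs=lambda p:[(x/2.963+140-.33,y/2.967+170-.33) for x,y in p]
B=onplane(t,ct([(262,113),(175,437),(660,555),(728,220)]),.028);print("board",B,np.linalg.norm(B[0]-B[1]))
d=B[0]-B[1];print("yaw x",np.arctan2(d[1],d[0]));
print("cam",onplane(t,ct([(280,286)]),.028),onplane(sc,cs([(649,180)]),.028))
sl=onplane(t,ct([(287,268),(272,305)]),.028);d=sl[0]-sl[1];print("slot",np.arctan2(d[1],d[0]),np.linalg.norm(d))
P=onplane(t,ct([(162,67),(193,72),(97,420),(61,412)]),.09);print("panel top",P)
print("cap",onplane(t,cb([(573,243)]),.148),onplane(sc,cs([(92,154)]),.148), "tri",tri(t,cb([(573,243)]),sc,cs([(92,154)])))
Q=onplane(t,cb([(348,78),(235,355),(525,490),(632,205)]),.068);print("block",Q,Q.mean(0),[np.linalg.norm(Q[i]-Q[(i+1)%4]) for i in range(4)])
d=Q[0]-Q[1];print(np.arctan2(d[1],d[0]))
print("mug",onplane(t,[(493,214)],.09))
# bystanders
print("stapler",onplane(t,[(188,124),(209,124),(205,196),(184,194)],.044))
```

```text
board [[ 0.5815  0.1368  0.028 ]
 [ 0.4077  0.1776  0.028 ]
 [ 0.3461 -0.0758  0.028 ]
 [ 0.5224 -0.1161  0.028 ]] 0.17854570683478108
yaw x -0.23040087871336454
cam [[0.487  0.1247 0.028 ]] [[0.4889 0.1227 0.028 ]]
slot -0.3616043467353448 0.021171787245650203
panel top [[0.5916 0.1794 0.09  ]
 [0.589  0.1636 0.09  ]
 [0.4144 0.2041 0.09  ]
 [0.4183 0.2218 0.09  ]]
cap [[ 0.4626 -0.2712  0.148 ]] [[ 0.4651 -0.2723  0.148 ]] tri [[ 0.4628 -0.2723  0.1458  0.0005]]
block [[ 0.5051 -0.2561  0.068 ]
 [ 0.448  -0.2294  0.068 ]
 [ 0.4205 -0.2874  0.068 ]
 [ 0.4786 -0.3136  0.068 ]] [ 0.4631 -0.2716  0.068 ] [np.float64(0.06305795965682641), np.float64(0.06419325897787272), np.float64(0.06380537529259475), np.float64(0.06334668947299534)]
-0.43768812633792914
mug [[ 0.6052 -0.282   0.09  ]]
stapler [[0.7715 0.2045 0.044 ]
 [0.7717 0.1697 0.044 ]
 [0.6468 0.172  0.044 ]
 [0.6501 0.2061 0.044 ]]
```

Emit:
drive_tool(targets=[0,0,0,44.3,-21.4,-2.5,1,0,0,0,44.3,-21.4,-2.5,1,0,0,0,44.3,-21.4,-2.5,1,0,0,0,44.3,-21.4,-2.5,1,0,0,0,44.3,-21.4,-2.5,1,0,0,0,44.3,-21.4,-2.5,1,0,0,0,44.3,-21.4,-2.5,1,0,0,0,44.3,-21.4,-2.5,1,0,0,0,0,0,0,1])

```text
clock: 1.27
position: [0.465, -0.27, 0.2511]
ee_rot: [-0.0, 0.987, 0.161, 0.0]
contact_force: [-1.8, -0.6, -0.3]
width: 0.0851
```

```bash
cat >> h.py <<'E'
def shot(n,fn):
    s=get_state();im=get_image(n)[:,:,::-1].copy();cv2.imwrite(fn,im);return s,im
def psi(s):
    x=Rq(s["ee_rot"]).as_matrix()[:,0];return np.arctan2(x[1],x[0])
def brief(s):
    m=Rq(s["ee_rot"]).as_matrix()
    print("t",round(s["clock"],2),"p",s["position"].round(4),"psi",round(psi(s),4),"tilt",m[:2,2].round(4),"F",s["contact_force"].round(2),"M",s["moment"].round(3),"w",round(s["width"],4),"q",s["qpos"].round(3))
def rel(s,p,ps=None):
    m=Rq(s["ee_rot"]).as_matrix();d=m.T@(np.array(p)-s["position"])*1000
    print("tool delta mm",d.round(1),"wz deg",None if ps is None else round(np.degrees(psi(s)-ps),2))
def plan(s,p,ps,n):
    m=Rq(s["ee_rot"]).as_matrix();D=(np.array(p)-s["position"])*1000/n;w=np.degrees(psi(s)-ps)/n
    for i in range(n):
        print((m@R.from_rotvec([0,0,np.radians(w*i)]).as_matrix()).T.dot(D).round(1).tolist(),round(w,2))
E
python3 - <<'E'
from h import *
s,im=shot("wrist","pics/w1.png");brief(s)
E
```

```text
t 1.27 p [ 0.465  -0.27    0.2511] psi 0.3236 tilt [0.0006 0.0009] F [-1.77 -0.64 -0.32] M [ 0.004  0.008 -0.019] w 0.0851 q [-6.560e-01  2.090e-01  1.548e+00  1.000e-03  1.385e+00  5.910e-01]
```

View pics/w1.png

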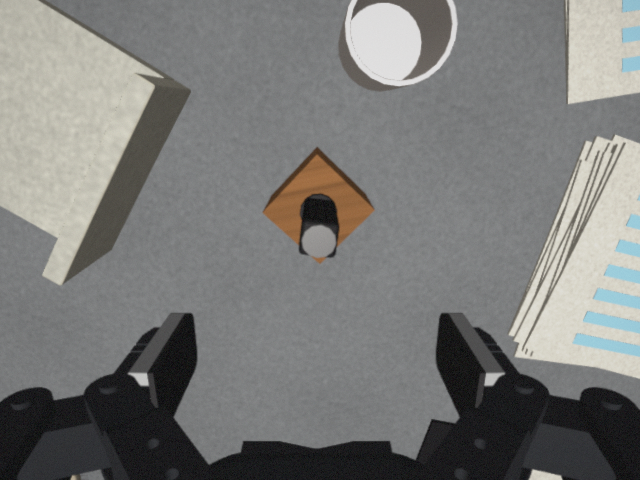

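Run:
```python
from h import *
im=cv2.imread("pics/w1.png")
a=im[180:280,255:385].astype(float)*1.0
a=np.clip(255*(a/255)**0.5,0,255).astype('uint8')
cv2.imwrite("pics/c1.png",cv2.resize(a,(780,600),interpolation=cv2.INTER_CUBIC))
s=get_state();c=cam("wrist",s)
print(onplane(c,[(319,240)],.148))
```

```text
[[ 0.46385305 -0.27597426  0.148     ]]
```

View pics/c1.png

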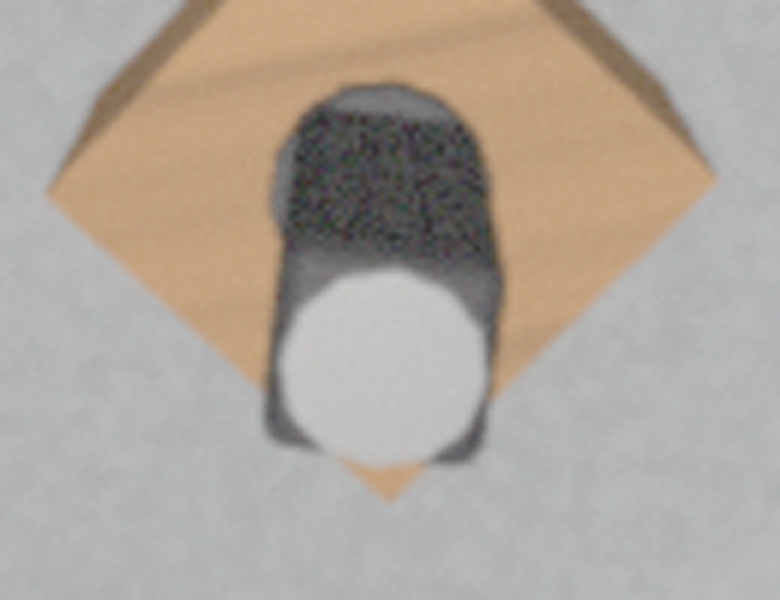

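Run:
```python
from h import *
plan(get_state(),[.487,.124,.19],1.34,10)
```

```text
[14.7, -36.8, 6.1] -5.83
[18.4, -35.1, 6.1] -5.83
[21.9, -33.0, 6.1] -5.83
[25.1, -30.6, 6.1] -5.83
[28.1, -27.9, 6.1] -5.83
[30.8, -24.9, 6.1] -5.83
[33.2, -21.7, 6.1] -5.83
[35.2, -18.2, 6.1] -5.83
[36.8, -14.5, 6.1] -5.83
[38.1, -10.7, 6.1] -5.83
```

Emit:
drive_tool(targets=[0,0,-5.8,14.7,-36.8,6,0,0,0,-5.8,18.4,-35.1,6,0,0,0,-5.8,21.9,-33,6,0,0,0,-5.8,25.1,-30.6,6,0,0,0,-5.8,28.1,-27.9,6,0,0,0,-5.8,30.8,-24.9,6,0,0,0,-5.8,33.2,-21.7,6,0,0,0,-5.8,35.2,-18.2,6,0,0,0,-5.8,36.8,-14.5,6,0,0,0,-5.8,38.1,-10.7,6,0,0,0,0,0,0,0,0])

```text
clock: 2.7
position: [0.4884, 0.1234, 0.1906]
ee_rot: [-0.0, 0.786, 0.618, -0.001]
contact_force: [-0.7, 0.2, -0.8]
width: 0.0003
```

Run:
```python
from h import *
s,im=shot("wrist","pics/w2.png");brief(s)
c=cam("wrist",s)
x,y=proj(c,[[.4875,.124,.028]])[0];x,y=int(x),int(y);print(x,y)
cv2.imwrite("pics/c2.png",cv2.resize(im[y-50:y+50,x-65:x+65],(780,600),interpolation=cv2.INTER_CUBIC))
```

```text
t 2.7 p [0.4884 0.1234 0.1906] psi 1.3329 tilt [-0.0015 -0.0003] F [-0.66  0.23 -0.77] M [-0.076  0.027 -0.062] w 0.0003 q [ 0.109  0.198  1.718 -0.     1.227  0.347]
312 210
```

View pics/w2.png

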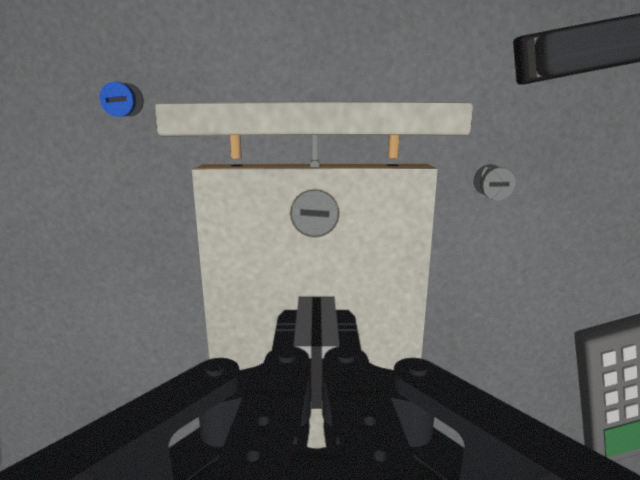

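View pics/c2.png

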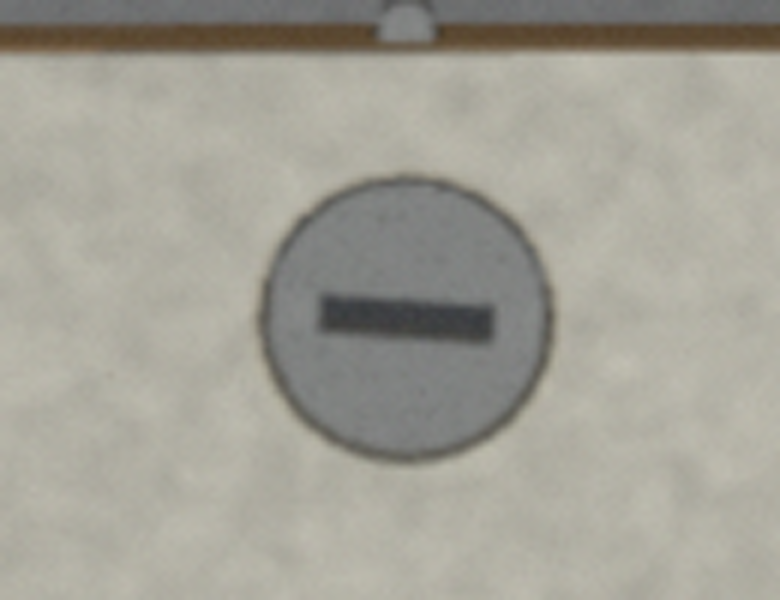

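The wrist view shows the cam disc at (315,213) with the slot tilted a few degrees clockwise in the picture. The bolt head is just at the board's edge hole at (315,163). Measuring.

Run:
```python
from h import *
np.set_printoptions(precision=4,suppress=True)
s=get_state();c=cam("wrist",s);im=cv2.imread("pics/w2.png")
g=cv2.cvtColor(im,cv2.COLOR_BGR2GRAY)
# slot
roi=np.zeros_like(g);cv2.circle(roi,(315,213),20,255,-1)
m=((g<80)&(roi>0)).astype('uint8')
cs,_=cv2.findContours(m,cv2.RETR_EXTERNAL,cv2.CHAIN_APPROX_NONE);k=max(cs,key=cv2.contourArea)
pts=k.reshape(-1,2).astype(float);W=onplane(c,pts,.028)[:,:2]
r=cv2.minAreaRect(W.astype(np.float32)*1000);print("slot rect",r)
ys,xs=np.nonzero(m);A=onplane(c,np.c_[xs,ys],.028)[:,:2];A-=A.mean(0);e=np.linalg.svd(A,full_matrices=0)[2][0];e*=np.sign(e[0]);print("slot yaw",np.arctan2(e[1],e[0]),"centre",W.mean(0))
# disc centre
x0,y0=65,50
d=onplane(c,[(291.5,213),(339,213),(315,189.5),(315,237)],.028);print("disc",d[:2].mean(0),d[2:].mean(0),np.linalg.norm(d[0]-d[1]),np.linalg.norm(d[2]-d[3]))
# board edge: brightness along columns
E=[]
for u in list(range(205,300,5))+list(range(330,430,5)):
    col=im[155:185,u].astype(int); b=(g[155:185,u]>120);v=155+np.argmax(b);E.append((u,v-.5))
E=np.array(E);P=onplane(c,E,.028)[:,:2];
l=cv2.fitLine(P.astype(np.float32),cv2.DIST_HUBER,0,.001,.001).ravel();l*=np.sign(l[0]);print("edge yaw",np.arctan2(l[1],l[0]),l[2:])
n=np.array([-l[1],l[0]]);
for nm,p in(("disc",d[:,:2].mean(0)),):print(nm,"to edge",n@(l[2:]-p))
# panel top edges at .09
up=[];lo=[]
for u in range(165,465,6):
    b=np.nonzero(g[95:145,u]>115)[0];up.append((u,95+b[0]-.5));lo.append((u,95+b[-1]+.5))
U=onplane(c,up,.09)[:,:2];L=onplane(c,lo,.09)[:,:2]
print("outer",np.median((U-l[2:])@n),"inner",np.median((L-l[2:])@n))
cor=onplane(c,[(156,119),(471,119)],.09);print(cor, cor.mean(0))
fl=onplane(c,[(194,168),(436,168)],.028);print(fl,fl.mean(0))
```

```text
slot rect ((488.9562072753906, 120.32902526855469), (3.8828072547912598, 20.6251163482666), 72.11433410644531)
slot yaw -0.3136620276636783 centre [0.4888 0.1204]
disc [0.4895 0.12   0.028 ] [0.4892 0.1196 0.028 ] 0.03590534019352572 0.03700601706047663
edge yaw -0.23222618 [0.4845 0.1561]
disc to edge 0.0342635769500924
outer 0.04604189685442724 inner 0.02788609346122828
[[0.4183 0.2104 0.09  ]
 [0.5925 0.1679 0.09  ]] [0.5054 0.1891 0.09  ]
[[0.4109 0.1743 0.028 ]
 [0.5838 0.1322 0.028 ]] [0.4974 0.1532 0.028 ]
```

Emit:
drive_tool(targets=[0,0,-0.4,53,1,10,0,0,0,0,53,1,10,0,0,0,0,0,0,45,0,0,0,0,0,0,45,0,0,0,0,0,0,48,0,0,0,0,0,0,0,0])

```text
clock: 3.5
position: [0.5129, 0.2225, 0.0303]
ee_rot: [-0.001, 0.785, 0.619, -0.004]
contact_force: [-0.5, 0.4, -0.1]
width: -0.0001
```

Run:
```python
from h import *
s,im=shot("wrist","pics/w3.png");brief(s)
n=np.array([.230,.973]);print("rack y dist to edge of tcp",(s["position"][:2]-[.4845,.1561])@n)
```

```text
t 3.5 p [0.5129 0.2225 0.0303] psi 1.3356 tilt [-0.0082 -0.0033] F [-0.54  0.41 -0.06] M [-0.006 -0.012 -0.024] w -0.0001 q [ 2.85e-01  4.40e-01  1.81e+00 -1.00e-03  9.00e-01  5.21e-01]
rack y dist to edge of tcp 0.07111765845762559
```

View pics/w3.png

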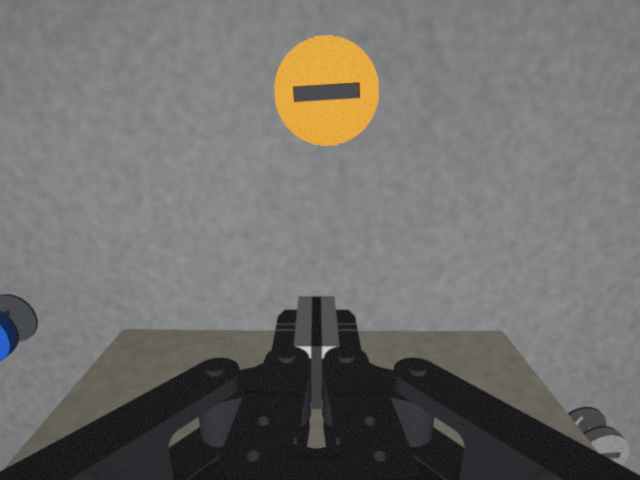

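Emit:
drive_tool(targets=[0,0,0,-8,0,0,0,0,0,0,-4,0,0,0,0,0,0,-4,0,0,0,0,0,0,-4,0,0,0,0,0,0,-4,0,0,0,0,0,0,-4,0,0,0,0,0,0,-3,0,0,0])

```text
clock: 4.42
position: [0.5084, 0.195, 0.0332]
ee_rot: [-0.0, 0.784, 0.62, -0.0]
contact_force: [1.3, 3.3, 1.8]
width: -0.0004
```

Run:
```python
from h import *
s,im=shot("top","pics/t4.png");brief(s)
n=np.array([.230,.973]);print("rack y dist to edge of tcp",(s["position"][:2]-[.4845,.1561])@n)
cv2.imwrite("pics/c4.png",cv2.resize(im[200:360,140:350],(788,600),interpolation=cv2.INTER_CUBIC))
```

```text
t 4.42 p [0.5084 0.195  0.0332] psi 1.3381 tilt [-0.0001 -0.0001] F [1.29 3.3  1.84] M [ 0.521 -0.094 -0.118] w -0.0004 q [ 0.239  0.416  1.847 -0.     0.879  0.471]
rack y dist to edge of tcp 0.0433765630993405
```

View pics/c4.png

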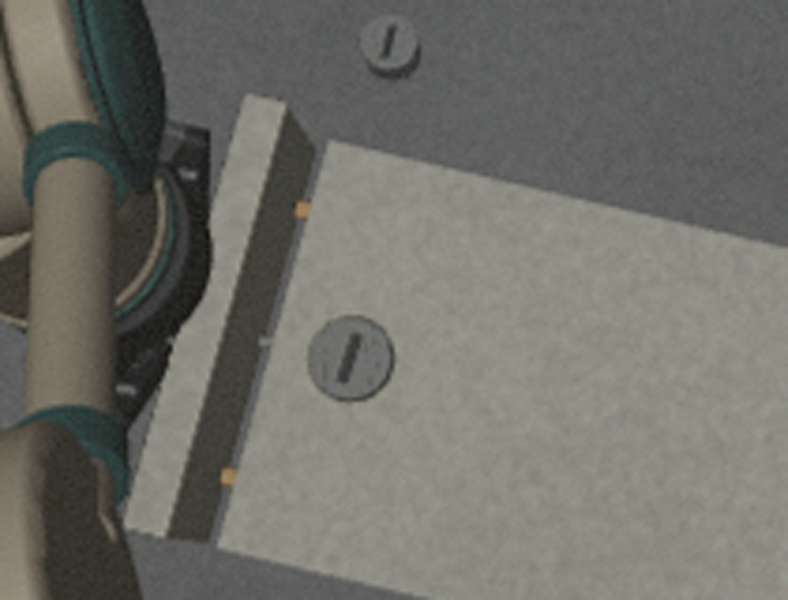

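Emit:
drive_tool(targets=[0,0,0,-1.2,0,0,0,0,0,0,-1.2,0,0,0,0,0,0,0,0,0,0])

```text
clock: 4.85
position: [0.5077, 0.1927, 0.0331]
ee_rot: [0.0, 0.784, 0.62, -0.0]
contact_force: [0.3, 3.0, 1.0]
width: -0.0003
```

Run:
```python
from h import *
s=get_state();brief(s)
n=np.array([.230,.973]);print((s["position"][:2]-[.4845,.1561])@n, s["contact_force"][:2]@n)
```

```text
t 4.85 p [0.5077 0.1927 0.0331] psi 1.3382 tilt [-0.0004 -0.0005] F [0.31 3.04 1.  ] M [ 0.382 -0.048 -0.126] w -0.0003 q [ 0.235  0.414  1.85  -0.     0.878  0.468]
0.04091376752952618 3.0248043919029697
```

Emit:
drive_tool(targets=[0,0,0,-1,0,0,0,0,0,0,-1,0,0,0,0,0,0,0,0,0,0])

```text
clock: 5.22
position: [0.5073, 0.1908, 0.0331]
ee_rot: [0.0, 0.784, 0.62, -0.0]
contact_force: [0.8, 3.6, -0.4]
width: 0.0001
```

Run:
```python
from h import *
s=get_state();brief(s)
n=np.array([.230,.973]);print((s["position"][:2]-[.4845,.1561])@n, s["contact_force"][:2]@n)
```

```text
t 5.22 p [0.5073 0.1908 0.0331] psi 1.3381 tilt [-0.0003 -0.0003] F [ 0.83  3.64 -0.35] M [ 0.448 -0.109 -0.09 ] w 0.0001 q [ 0.231  0.413  1.852 -0.     0.877  0.464]
0.03898503457579125 3.736127170574677
```

Emit:
drive_tool(targets=[0,0,0,-0.8,0,0,0,0,0,0,-0.8,0,0,0,0,0,0,0,0,0,0])

```text
clock: 5.6
position: [0.507, 0.1897, 0.0332]
ee_rot: [-0.0, 0.785, 0.62, 0.0]
contact_force: [1.2, 5.6, -0.9]
width: -0.0
```

Run:
```python
from h import *
s,im=shot("top","pics/t5.png");brief(s)
n=np.array([.230,.973]);print((s["position"][:2]-[.4845,.1561])@n, s["contact_force"][:2]@n)
cv2.imwrite("pics/c5.png",cv2.resize(im[240:330,190:260],(467,600),interpolation=cv2.INTER_CUBIC))
```

```text
t 5.6 p [0.507  0.1897 0.0332] psi 1.3376 tilt [0.     0.0007] F [ 1.19  5.6  -0.89] M [ 0.685 -0.119 -0.138] w -0.0 q [2.290e-01 4.120e-01 1.854e+00 1.000e-03 8.750e-01 4.620e-01]
0.037919833720913655 5.7195294955953715
```

View pics/c5.png

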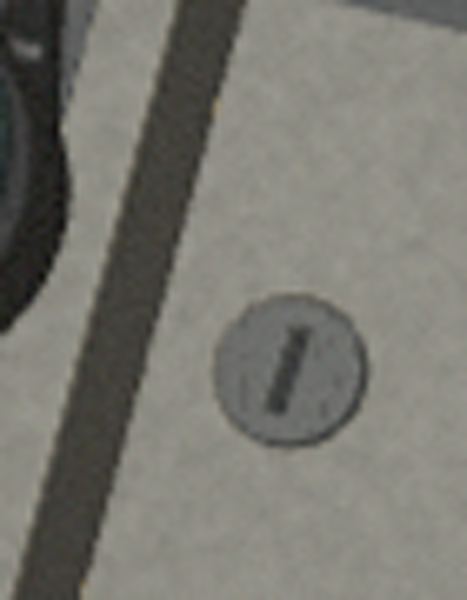

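Emit:
drive_tool(targets=[0,0,0,-0.8,0,0,0,0,0,0,0,0,0,0])

```text
clock: 5.9
position: [0.507, 0.1896, 0.0332]
ee_rot: [-0.001, 0.785, 0.62, 0.001]
contact_force: [0.4, 6.8, -1.9]
width: -0.0
```

Run:
```python
from h import *
s=get_state();brief(s)
n=np.array([.230,.973]);print((s["position"][:2]-[.4845,.1561])@n, s["contact_force"][:2]@n)
```

```text
t 5.9 p [0.507  0.1896 0.0332] psi 1.337 tilt [0.0004 0.0019] F [ 0.39  6.82 -1.92] M [ 0.917 -0.106 -0.165] w -0.0 q [0.228 0.412 1.855 0.002 0.874 0.461]
0.03781935434986684 6.723033034701615
```

Emit:
drive_tool(targets=[0,0,0,12,0,0,0,0,0,0,0,0,-45,0,0,0,0,0,0,-55,0,0,0,0,0,0,-55,0,0,0,0,0,0,-50,1])

```text
clock: 6.52
position: [0.5092, 0.1996, 0.2401]
ee_rot: [0.001, 0.784, 0.62, -0.001]
contact_force: [0.1, 0.2, -1.0]
width: 0.0169
```

Run:
```python
from h import *
s=get_state();brief(s)
plan(s,[.464,-.2735,.25],1.79,9)
```

```text
t 6.53 p [0.5092 0.1996 0.2401] psi 1.3384 tilt [-0.0001 -0.0021] F [ 0.07  0.24 -0.96] M [ 0.019 -0.006  0.029] w 0.0169 q [ 0.248  0.229  1.548 -0.002  1.365  0.481]
[-52.3, 7.2, -1.0] -2.87
[-52.6, 4.6, -1.0] -2.87
[-52.8, 1.9, -1.0] -2.87
[-52.8, -0.7, -1.0] -2.87
[-52.7, -3.4, -1.0] -2.87
[-52.5, -6.0, -1.0] -2.87
[-52.1, -8.6, -1.0] -2.87
[-51.6, -11.2, -1.0] -2.87
[-51.0, -13.8, -1.0] -2.87
```

Emit:
drive_tool(targets=[0,0,-2.9,-52.3,7.2,-1,1,0,0,-2.9,-52.6,4.6,-1,1,0,0,-2.9,-52.8,1.9,-1,1,0,0,-2.9,-52.8,-0.7,-1,1,0,0,-2.9,-52.7,-3.4,-1,1,0,0,-2.9,-52.5,-6,-1,1,0,0,-2.9,-52.1,-8.6,-1,1,0,0,-2.9,-51.6,-11.2,-1,1,0,0,-2.9,-51,-13.8,-1,1,0,0,0,0,0,40,1,0,0,0,0,0,0,1])

```text
clock: 7.9
position: [0.4622, -0.2721, 0.2043]
ee_rot: [-0.004, 0.625, 0.781, -0.001]
contact_force: [0.4, 0.7, 0.4]
width: 0.0853
```

Run:
```python
from h import *
s,im=shot("wrist","pics/w6.png");brief(s)
a=im[130:290,220:420];a=(255*(a/255.)**.5).astype('uint8')
cv2.imwrite("pics/c6.png",cv2.resize(a,(750,600),interpolation=cv2.INTER_CUBIC))
shot("scene","pics/s6.png")
```

```text
t 7.9 p [ 0.4622 -0.2721  0.2043] psi 1.7925 tilt [-0.0078  0.0044] F [0.41 0.74 0.36] M [ 0.012  0.029 -0.009] w 0.0853 q [-6.610e-01  2.400e-01  1.625e+00 -1.000e-03  1.286e+00 -8.820e-01]
```

View pics/c6.png

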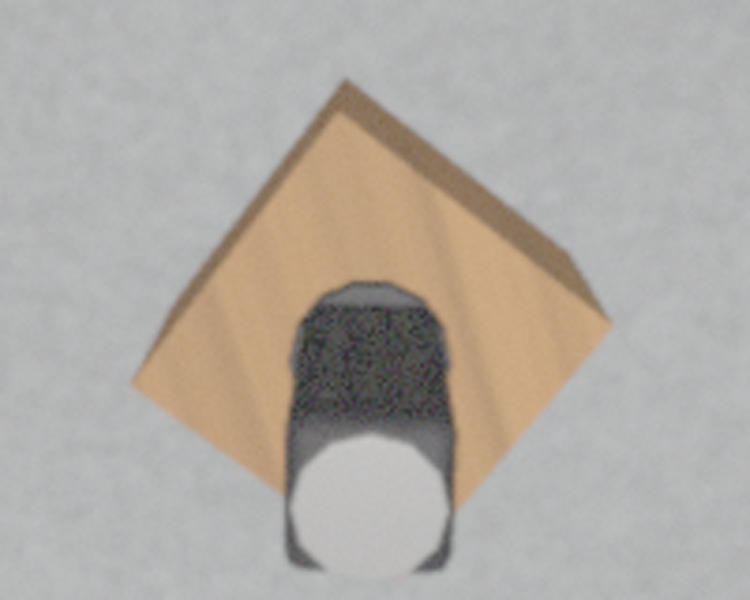

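View pics/s6.png

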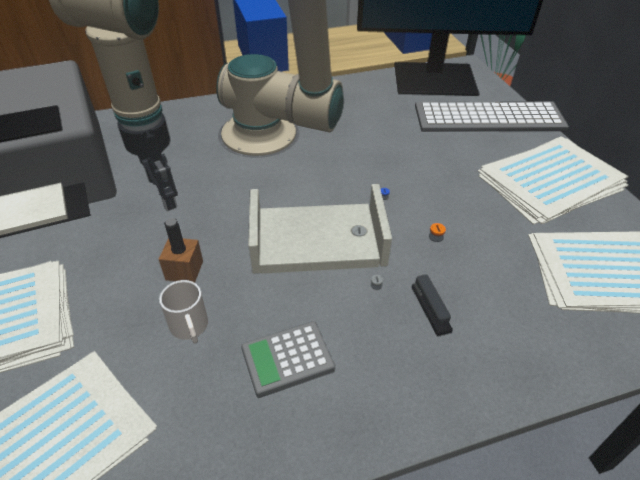

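The handle sits square to the tool axes, so the yaw is right. The cap is at about (318,265).

Run:
```python
from h import *
s=get_state();c=cam("wrist",s)
P=onplane(c,[(318.4,265.2)],.148)[0];print(P)
rel(s,[P[0],P[1],.09],1.79)
B=onplane(c,[(342/3.75+220,110/3.75+130),(133/3.75+220,383/3.75+130),(612/3.75+220,322/3.75+130)],.068);print(B,(B[1]+B[2])/2)
```

```text
[ 0.46797091 -0.27642355  0.148     ]
tool delta mm [ -4.4   2.4 117.6] wz deg 0.24
[[ 0.45344515 -0.23345402  0.068     ]
 [ 0.42607831 -0.29213294  0.068     ]
 [ 0.51119273 -0.26051155  0.068     ]] [ 0.46863552 -0.27632225  0.068     ]
```

Emit:
drive_tool(targets=[0,0,0,-1,1.5,38,1,0,0,0,-1,1.4,38,1,0,0,0,0,0,38,1,0,0,0,0,0,0,1])

```text
clock: 8.5
position: [0.4675, -0.2727, 0.0924]
ee_rot: [-0.002, 0.623, 0.782, -0.0]
contact_force: [0.5, -0.6, -0.9]
width: 0.0856
```

Run:
```python
from h import *
s,im=shot("wrist","pics/w7.png");brief(s)
```

```text
t 8.5 p [ 0.4675 -0.2727  0.0924] psi 1.7952 tilt [-0.0035  0.0022] F [ 0.51 -0.64 -0.89] M [ 0.021  0.101 -0.031] w 0.0856 q [-0.656  0.343  1.781 -0.     1.021 -0.881]
```

View pics/w7.png

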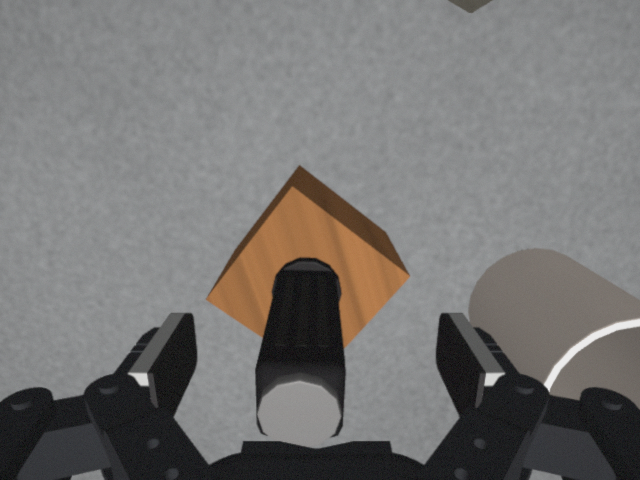

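The handle is about 4 mm to the left (tool −y) of the jaws' centre (cap x≈300 against 316), so I shift and then grip.

Emit:
drive_tool(targets=[0,0,0,-0.5,-3.8,2,1,0,0,0,0,0,0,0.4,0,0,0,0,0,0,0,0,0,0,0,0,0,0,0,0,0,0,0,0,0,0,0,0,0,0,0,0], grip_force=70)

```text
clock: 9.3
position: [0.4649, -0.2758, 0.0917]
ee_rot: [0.0, 0.624, 0.781, -0.0]
contact_force: [-0.4, -0.2, 3.2]
width: 0.0232
```

Run:
```python
from h import *
s,im=shot("wrist","pics/w8.png");brief(s)
```

```text
t 9.3 p [ 0.4649 -0.2758  0.0917] psi 1.7936 tilt [ 0.0005 -0.0006] F [-0.41 -0.18  3.23] M [0.061 0.038 0.013] w 0.0232 q [-0.664  0.341  1.788 -0.     1.012 -0.887]
```

View pics/w8.png

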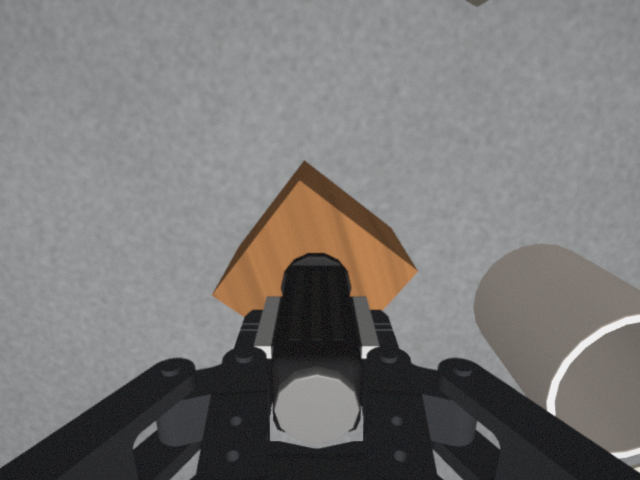

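The handle is gripped squarely between the pads (width 23 mm). I'll lift straight up and look at the blade.

Emit:
drive_tool(targets=[0,0,0,0,0,-15,0,0,0,0,0,0,-30,0,0,0,0,0,0,-35,0,0,0,0,0,0,-35,0,0,0,0,0,0,0,0])

```text
clock: 9.98
position: [0.4663, -0.2767, 0.2096]
ee_rot: [0.003, 0.624, 0.781, 0.0]
contact_force: [0.2, 0.6, -1.5]
width: 0.0234
```

Run:
```python
from h import *
s,im=shot("wrist","pics/w9.png");brief(s)
a=im[100:400,160:480];a=(255*(a/255.)**.5).astype('uint8')
cv2.imwrite("pics/c9.png",cv2.resize(a,(640,600)))
s,im=shot("scene","pics/s9.png")
cv2.imwrite("pics/cs9.png",cv2.resize(im[130:290,100:240],(525,600)))
```

```text
t 9.97 p [ 0.4663 -0.2767  0.2096] psi 1.7936 tilt [ 0.0055 -0.0043] F [ 0.21  0.56 -1.55] M [-0.015  0.034  0.026] w 0.0234 q [-0.664  0.236  1.616  0.     1.283 -0.887]
```

View pics/c9.png

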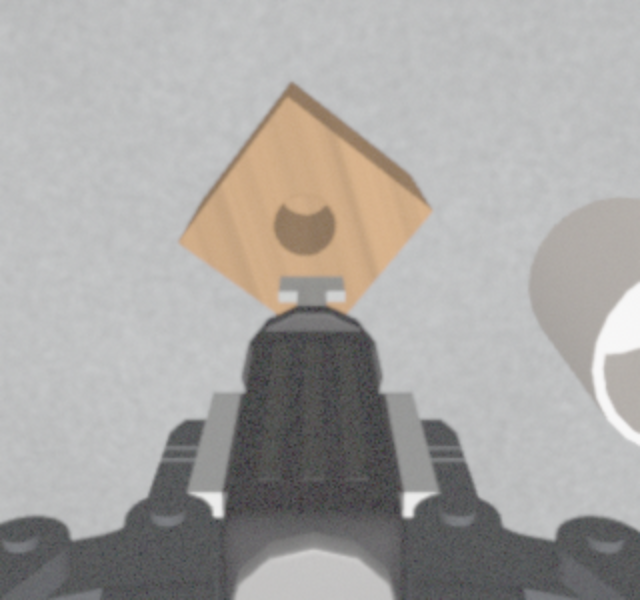

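View pics/cs9.png

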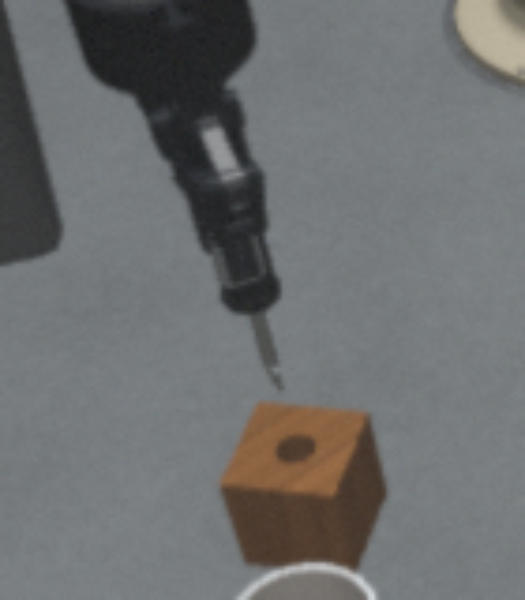

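The scene and wrist crops show the driver lifted clear. The blade's width runs along tool y (tip edge at about px (316,238)), and the hole mouth is behind it at (312,213). Now the tip offset and the travel to the cam.

Run:
```python
from h import *
s=get_state();brief(s);c=calibration("wrist");K,d,H=map(np.array,(c["mtx"],c["distortion"],c["hand_eye"]))
for px in [(299,238),(315.8,238),(332.5,238)]:
    u=cv2.undistortPoints(np.array(px,float).reshape(1,1,2),K,d).ravel();r=H[:3,:3]@[*u,1];t=(.0857-H[2,3])/r[2];print((H[:3,3]+t*r).round(4))
# mouth in camera
P=onplane(cam("wrist",s),[(304/2+160,226/2+100)],.068);print("mouth",P)
plan(s,[.487,.119,.225],1.26,10)
```

```text
t 10.07 p [ 0.4644 -0.2752  0.2061] psi 1.7936 tilt [-0.0003  0.0002] F [ 0.09  0.75 -1.02] M [-0.004  0.004 -0.015] w 0.0234 q [-0.664  0.239  1.621  0.     1.282 -0.887]
[ 0.0022 -0.0087  0.0857]
[0.0022 0.001  0.0857]
[0.0022 0.0106 0.0857]
mouth [[ 0.4618463  -0.27183088  0.068     ]]
[38.0, 10.9, -1.9] 3.06
[38.5, 8.9, -1.9] 3.06
[38.9, 6.8, -1.9] 3.06
[39.2, 4.7, -1.9] 3.06
[39.4, 2.6, -1.9] 3.06
[39.5, 0.5, -1.9] 3.06
[39.5, -1.6, -1.9] 3.06
[39.3, -3.7, -1.9] 3.06
[39.1, -5.8, -1.9] 3.06
[38.7, -7.9, -1.9] 3.06
```

Emit:
drive_tool(targets=[0,0,3.06,38,10.9,-10,0,0,0,3.06,38.5,8.9,-9,0,0,0,3.06,38.9,6.8,0,0,0,0,3.06,39.2,4.7,0,0,0,0,3.06,39.4,2.6,0,0,0,0,3.06,39.5,0.5,0,0,0,0,3.06,39.5,-1.6,0,0,0,0,3.06,39.3,-3.7,0,0,0,0,3.06,39,-5.8,30,0,0,0,3.06,38.6,-7.9,35,0,0,0,0,0,0,20,0,0,0,0,0,0,0,0])

```text
clock: 11.58
position: [0.4844, 0.1188, 0.1373]
ee_rot: [-0.002, 0.808, 0.589, -0.003]
contact_force: [0.4, -0.5, 0.1]
width: 0.0228
```

Run:
```python
from h import *
s,im=shot("wrist","pics/w10.png");brief(s)
a=im[130:290,210:420];a=(255*(a/255.)**.6).astype('uint8')
cv2.imwrite("pics/c10.png",cv2.resize(a,(788,600),interpolation=cv2.INTER_CUBIC))
```

```text
t 11.57 p [0.4844 0.1188 0.1373] psi 1.2607 tilt [-0.0076 -0.001 ] F [ 0.39 -0.54  0.08] M [0.01  0.001 0.011] w 0.0228 q [ 0.101  0.241  1.806 -0.     1.103  0.411]
```

View pics/c10.png

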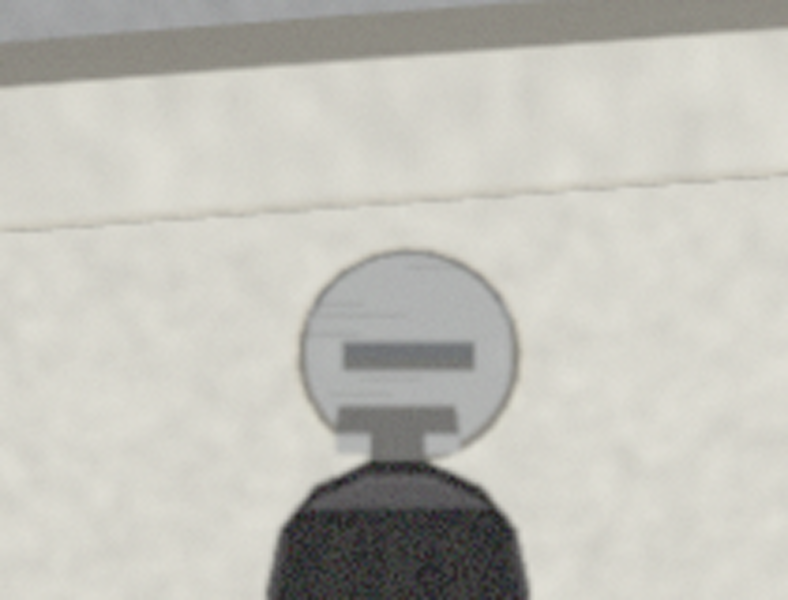

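The blade tip edge (316,238) is parallel to the slot (319,225), and the tip hovers above it. I'll compute the remaining offset.

```bash
cat >> h.py <<'E'
def tipslot(s,slotpx,zs=.028):
    c=cam("wrist",s);P=onplane(c,[slotpx],zs)[0]
    m=Rq(s["ee_rot"]).as_matrix();d=m.T@(P-s["position"])*1000
    print("slot world",P.round(4),"in tool",d.round(2),"move tip by",(d-[2.2,1.0,85.7]).round(2))
E
python3 - <<'E'
from h import *
s,im=shot("wrist","pics/w11.png");brief(s)
g=cv2.cvtColor(im,cv2.COLOR_BGR2GRAY)
roi=np.zeros_like(g);cv2.rectangle(roi,(296,212),(344,232),255,-1)
m=((g<95)&(roi>0)).astype('uint8');cs,_=cv2.findContours(m,cv2.RETR_EXTERNAL,cv2.CHAIN_APPROX_NONE);k=max(cs,key=cv2.contourArea);print(cv2.minAreaRect(k),cv2.contourArea(k))
ys,xs=np.nonzero(m);print(xs.mean(),ys.mean())
tipslot(s,(xs.mean(),ys.mean()))
m2=((g<115)&(np.arange(640)[None]>290)&(np.arange(640)[None]<345)&(np.arange(480)[:,None]>232)&(np.arange(480)[:,None]<244));ys,xs=np.nonzero(m2);print("blade",[(y,xs[ys==y].min(),xs[ys==y].max(),len(xs[ys==y])) for y in range(234,244) if (ys==y).any()])
E
```

```text
t 11.62 p [0.4858 0.1186 0.1388] psi 1.2599 tilt [-0.0041 -0.0007] F [ 0.47 -0.09 -0.64] M [-0.031 -0.029 -0.001] w 0.023 q [ 0.1    0.239  1.804 -0.     1.103  0.411]
((315.4854736328125, 224.04888916015625), (6.964118480682373, 33.144046783447266), 88.15238952636719) 171.0
315.8837209302326 224.4232558139535
slot world [0.4887 0.1218 0.028 ] in tool [  4.2    2.15 110.74] move tip by [ 2.    1.15 25.04]
blade [(234, np.int64(342), np.int64(342), 1), (235, np.int64(341), np.int64(342), 2), (236, np.int64(291), np.int64(341), 3), (237, np.int64(291), np.int64(341), 3), (238, np.int64(291), np.int64(340), 35), (239, np.int64(292), np.int64(340), 35), (240, np.int64(292), np.int64(339), 36), (241, np.int64(293), np.int64(338), 36), (242, np.int64(294), np.int64(338), 37), (243, np.int64(295), np.int64(337), 38)]
```

Emit:
drive_tool(targets=[0,0,0,1,0.5,9,0,0,0,0,1,0.5,9,0,0,0,0,0,0,0,0,0,0,0,0,0,0,0])

```text
clock: 12.18
position: [0.4888, 0.1201, 0.1224]
ee_rot: [0.0, 0.808, 0.589, 0.0]
contact_force: [0.0, -0.5, -1.4]
width: 0.0234
```

Run:
```python
from h import *
s,im=shot("wrist","pics/w12.png");brief(s)
a=im[190:270,265:370];a=(255*(a/255.)**.6).astype('uint8')
cv2.imwrite("pics/c12.png",cv2.resize(a,(788,600),interpolation=cv2.INTER_CUBIC))
```

```text
t 12.18 p [0.4888 0.1201 0.1224] psi 1.2593 tilt [ 0.0002 -0.0001] F [ 0.01 -0.52 -1.37] M [0.005 0.005 0.004] w 0.0234 q [ 0.103  0.258  1.824 -0.     1.059  0.414]
```

View pics/c12.png

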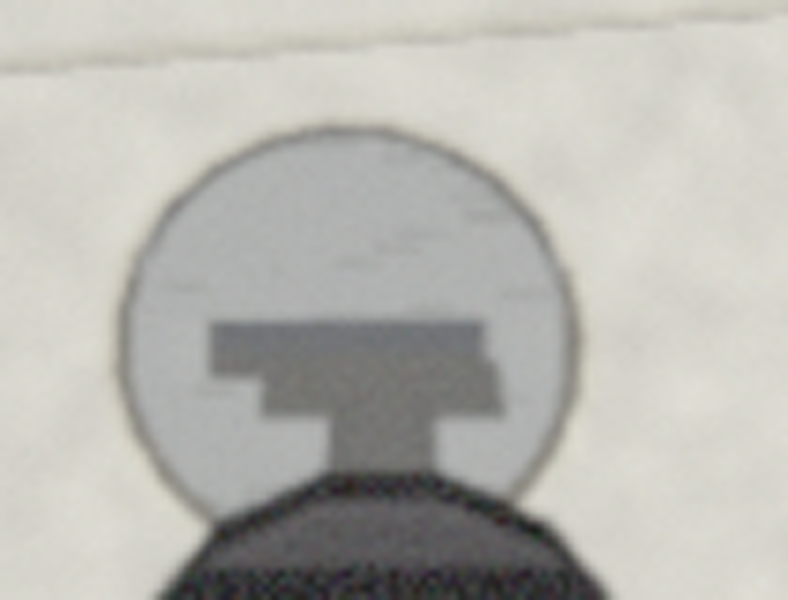

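Run:
```python
from h import *
s=get_state();brief(s);tipslot(s,(311.2,236.4))
```

```text
t 12.22 p [0.489  0.1202 0.1225] psi 1.2593 tilt [ 0.0005 -0.    ] F [ 0.28  0.83 -0.71] M [ 0.021  0.042 -0.022] w 0.0233 q [ 0.103  0.258  1.824 -0.     1.059  0.414]
slot world [0.4888 0.1216 0.028 ] in tool [ 1.33 -0.65 94.49] move tip by [-0.87 -1.65  8.79]
```

Emit:
drive_tool(targets=[0,0,0,-0.9,-2,5,0,0,0,0,0,0,0,0,0,0,0,0,0,0,0])

```text
clock: 12.6
position: [0.4865, 0.12, 0.1173]
ee_rot: [0.0, 0.808, 0.589, -0.0]
contact_force: [-0.4, -0.0, -1.7]
width: 0.0233
```

Run:
```python
from h import *
s,im=shot("wrist","pics/w13.png");brief(s)
a=im[190:270,265:370];a=(255*(a/255.)**.6).astype('uint8')
cv2.imwrite("pics/c13.png",cv2.resize(a,(788,600),interpolation=cv2.INTER_CUBIC))
```

```text
t 12.6 p [0.4865 0.12   0.1173] psi 1.2596 tilt [ 0.     -0.0001] F [-0.39 -0.01 -1.66] M [ 0.034 -0.003 -0.016] w 0.0233 q [ 0.103  0.261  1.836 -0.     1.045  0.414]
```

View pics/c13.png

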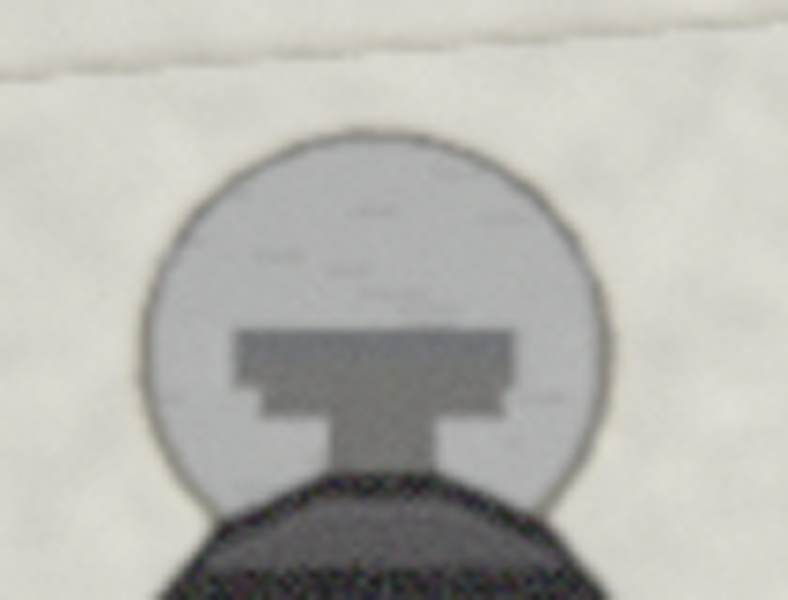

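Run:
```python
from h import *
s=get_state();brief(s);tipslot(s,(314.8,237.6))
```

```text
t 12.65 p [0.4866 0.12   0.1173] psi 1.2596 tilt [ 0.0002 -0.0001] F [ 0.36 -0.02 -0.81] M [ 0.035 -0.01   0.039] w 0.0232 q [ 0.103  0.261  1.835 -0.     1.045  0.414]
slot world [0.4888 0.1216 0.028 ] in tool [ 2.2   1.52 89.33] move tip by [0.   0.52 3.63]
```

Emit:
drive_tool(targets=[0,0,0,0,0.4,2,0,0,0,0,0,0,2,0,0,0,0,0,0,2,0,0,0,0,0,0,0,0])

```text
clock: 13.15
position: [0.4867, 0.1198, 0.111]
ee_rot: [-0.0, 0.808, 0.589, -0.0]
contact_force: [-0.1, -0.5, -0.5]
width: 0.0232
```

Run:
```python
from h import *
brief(get_state())
```

```text
t 13.15 p [0.4867 0.1198 0.111 ] psi 1.2595 tilt [-0.0005 -0.0002] F [-0.12 -0.51 -0.55] M [-0.045 -0.013 -0.05 ] w 0.0232 q [ 0.103  0.268  1.843 -0.     1.031  0.414]
```

Emit:
drive_tool(targets=[0,0,0,0,0,1.5,0,0,0,0,0,0,1.5,0,0,0,0,0,0,1,0,0,0,0,0,0,0,0])

```text
clock: 13.65
position: [0.4869, 0.1199, 0.1072]
ee_rot: [0.0, 0.808, 0.589, -0.0]
contact_force: [-0.5, 0.5, -1.2]
width: 0.0232
```

Run:
```python
from h import *
s,im=shot("wrist","pics/w14.png");brief(s)
a=im[190:270,265:370];a=(255*(a/255.)**.6).astype('uint8')
cv2.imwrite("pics/c14.png",cv2.resize(a,(788,600),interpolation=cv2.INTER_CUBIC))
```

```text
t 13.65 p [0.4869 0.1199 0.1072] psi 1.2595 tilt [-0.0001 -0.0001] F [-0.54  0.49 -1.16] M [-0.002 -0.003 -0.054] w 0.0232 q [ 0.103  0.272  1.849 -0.     1.021  0.414]
```

View pics/c14.png

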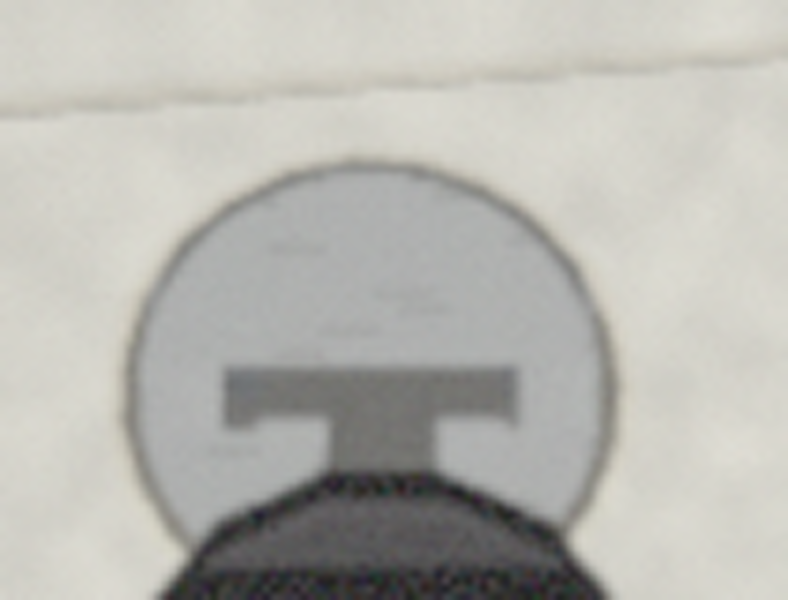

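The blade is down in the slot (tip about 6.5 mm deep, no contact force). I'll centre it, then begin turning clockwise about the driver axis, which sits about 2 mm off the TCP in tool x.

Emit:
drive_tool(targets=[0,0,0,0,-0.6,0,0,0,0,5,0,-0.2,0,0,0,0,5,0,-0.2,0,0,0,0,5,0,-0.2,0,0,0,0,5,0,-0.2,0,0,0,0,0,0,0,0,0])

```text
clock: 14.45
position: [0.4855, 0.1208, 0.1073]
ee_rot: [-0.0, 0.898, 0.44, 0.0]
contact_force: [-0.6, 1.5, -1.0]
width: 0.023
```

```bash
cat >> h.py <<'E'
def torque(n=4):
    L=[];
    for i in range(n):
        s=get_state();L.append([s["moment"][2],s["effort"][5],*s["contact_force"]]);im=get_image("wrist")
    s=get_state();L.append([s["moment"][2],s["effort"][5],*s["contact_force"]])
    L=np.array(L);print("Mz",L[:,0].round(3),"eff6",L[:,1].round(3),"F",L[:,2:].mean(0).round(2),"mean",L[:,:2].mean(0).round(3));brief(s);return s,im[:,:,::-1].copy()
E
python3 - <<'E'
from h import *
s,im=torque(3);cv2.imwrite("pics/w15.png",im)
E
```

```text
Mz [0.063 0.023 0.075 0.057] eff6 [0.229 0.097 0.06  0.053] F [-0.34  1.47 -0.84] mean [0.055 0.11 ]
t 14.6 p [0.4855 0.1207 0.1073] psi 0.9113 tilt [-0.0002  0.0005] F [-0.56  1.65 -0.34] M [0.472 0.102 0.057] w 0.0233 q [1.040e-01 2.700e-01 1.851e+00 1.000e-03 1.020e+00 7.630e-01]
```

Emit:
drive_tool(targets=[0,0,5,0,-0.2,0,0,0,0,5,0,-0.2,0,0,0,0,5,0,-0.2,0,0])

```text
clock: 14.98
position: [0.4848, 0.1212, 0.1073]
ee_rot: [-0.0, 0.948, 0.318, -0.0]
contact_force: [-0.7, 2.4, 0.4]
width: 0.0232
```

Run:
```python
from h import *
s,im=torque(3);cv2.imwrite("pics/w16.png",im)
```

```text
Mz [0.158 0.087 0.072 0.014] eff6 [-0.434  0.241  0.368  0.148] F [-1.23  2.17  0.15] mean [0.083 0.081]
t 15.12 p [0.4849 0.1211 0.1073] psi 0.6503 tilt [-0.0007  0.0006] F [-1.52  2.69  0.74] M [0.568 0.318 0.014] w 0.0233 q [1.050e-01 2.700e-01 1.852e+00 1.000e-03 1.021e+00 1.025e+00]
```

View pics/w16.png

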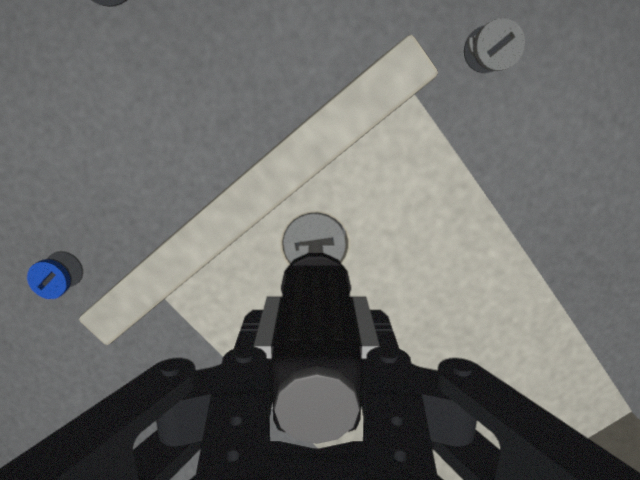

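Emit:
drive_tool(targets=[0,0,4,0,-0.15,0,0,0,0,4,0,-0.15,0,0,0,0,0,0,0,0,0])

```text
clock: 15.5
position: [0.4846, 0.1215, 0.1073]
ee_rot: [-0.0, 0.968, 0.253, -0.0]
contact_force: [-2.3, 3.1, 0.5]
width: 0.0233
```

Run:
```python
from h import *
s,im=torque(3)
```

```text
Mz [0.131 0.146 0.136 0.184] eff6 [0.252 0.147 0.12  0.117] F [-2.22  3.12  0.94] mean [0.15  0.159]
t 15.65 p [0.4846 0.1214 0.1073] psi 0.5103 tilt [-0.0009  0.0007] F [-2.57  2.64  1.02] M [0.923 0.604 0.184] w 0.023 q [1.060e-01 2.700e-01 1.852e+00 1.000e-03 1.021e+00 1.166e+00]
```

Emit:
drive_tool(targets=[0,0,4,0,-0.15,0,0,0,0,0,0,0,0,0])

```text
clock: 15.9
position: [0.4844, 0.1216, 0.1073]
ee_rot: [-0.0, 0.976, 0.219, -0.0]
contact_force: [-2.6, 3.9, 2.0]
width: 0.0233
```

Run:
```python
from h import *
s,im=torque(3)
```

```text
Mz [0.191 0.181 0.141 0.155] eff6 [0.304 0.184 0.174 0.174] F [-3.17  4.28  1.86] mean [0.167 0.209]
t 16.05 p [0.4844 0.1216 0.1072] psi 0.4408 tilt [-0.001   0.0008] F [-2.65  4.65  1.87] M [1.125 0.725 0.155] w 0.0232 q [1.060e-01 2.700e-01 1.852e+00 1.000e-03 1.021e+00 1.235e+00]
```

Emit:
drive_tool(targets=[0,0,3,0,-0.7,0,0,0,0,1,0,-0.3,0,0,0,0,0,0,0,0,0])

```text
clock: 16.42
position: [0.4843, 0.122, 0.1073]
ee_rot: [0.0, 0.983, 0.184, -0.0]
contact_force: [-3.1, 2.6, 2.0]
width: 0.0231
```

Run:
```python
from h import *
s,im=torque(4);cv2.imwrite("pics/w17.png",im[150:300,220:420])
```

```text
Mz [0.193 0.192 0.22  0.226 0.196] eff6 [0.23  0.204 0.199 0.199 0.2  ] F [-3.15  3.22  1.94] mean [0.205 0.206]
t 16.62 p [0.4843 0.122  0.1073] psi 0.37 tilt [-0.0005 -0.0002] F [-3.54  2.61  1.7 ] M [0.743 0.787 0.196] w 0.0234 q [ 0.107  0.27   1.852 -0.     1.02   1.308]
```

Emit:
drive_tool(targets=[0,0,3,0,-0.3,0,0,0,0,0,0,0,0,0])

```text
clock: 16.88
position: [0.4843, 0.1222, 0.1073]
ee_rot: [0.0, 0.987, 0.158, -0.0]
contact_force: [-3.1, 4.0, 1.9]
width: 0.0231
```

Run:
```python
from h import *
s,im=torque(4);cv2.imwrite("pics/w18.png",cv2.resize(im[180:300,240:400],(800,600),interpolation=cv2.INTER_CUBIC))
```

```text
Mz [0.162 0.126 0.173 0.133 0.13 ] eff6 [0.264 0.186 0.165 0.16  0.16 ] F [-2.97  2.88  2.57] mean [0.145 0.187]
t 17.07 p [0.4843 0.1222 0.1072] psi 0.3177 tilt [-0.0004 -0.0004] F [-3.48  2.68  2.33] M [0.623 0.82  0.13 ] w 0.0234 q [ 0.108  0.27   1.852 -0.     1.02   1.361]
```

View pics/w18.png

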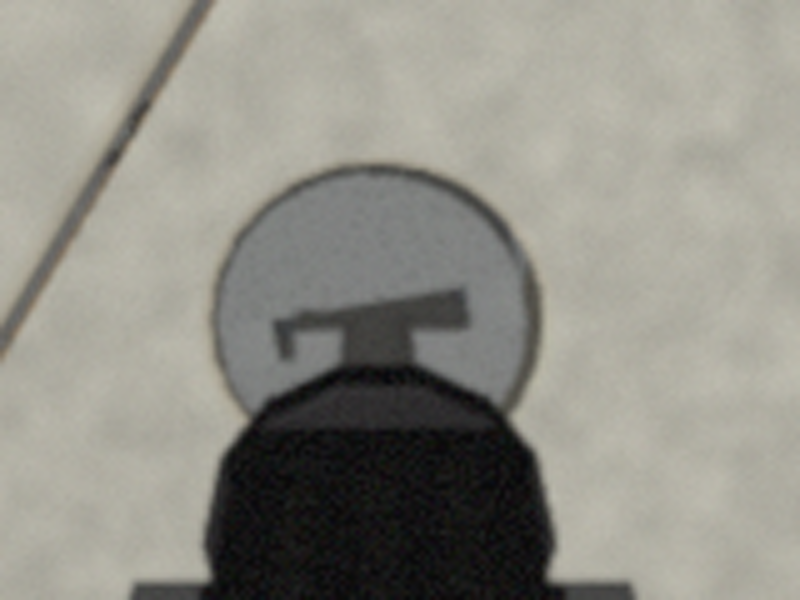

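Emit:
drive_tool(targets=[0,0,3,0,-0.5,0,0,0,0,0,0,0,0,0])

```text
clock: 17.32
position: [0.4842, 0.1225, 0.1073]
ee_rot: [0.0, 0.991, 0.133, -0.0]
contact_force: [-2.2, 1.8, 3.1]
width: 0.0235
```

Run:
```python
from h import *
s,im=torque(3)
```

```text
Mz [0.16  0.149 0.179 0.172] eff6 [0.286 0.207 0.186 0.181] F [-3.16  1.43  2.8 ] mean [0.165 0.215]
t 17.48 p [0.4842 0.1225 0.1072] psi 0.2657 tilt [-0.0003 -0.0007] F [-3.5   0.82  2.21] M [0.341 0.898 0.172] w 0.0235 q [ 1.090e-01  2.700e-01  1.853e+00 -1.000e-03  1.020e+00  1.414e+00]
```

Emit:
drive_tool(targets=[0,0,3,0,-0.5,0,0,0,0,0,0,0,0,0])

```text
clock: 17.73
position: [0.4841, 0.1229, 0.1073]
ee_rot: [0.001, 0.994, 0.107, -0.0]
contact_force: [-3.4, 0.7, 2.8]
width: 0.0233
```

Run:
```python
from h import *
s,im=torque(3);cv2.imwrite("pics/w19.png",cv2.resize(im[180:300,240:400],(800,600),interpolation=cv2.INTER_CUBIC))
```

```text
Mz [0.201 0.167 0.203 0.192] eff6 [0.261 0.181 0.158 0.153] F [-3.78 -0.37  2.93] mean [0.191 0.188]
t 17.88 p [0.4841 0.1229 0.1073] psi 0.2134 tilt [-0.0001 -0.0009] F [-4.02 -0.64  3.08] M [-0.113  0.886  0.192] w 0.023 q [ 1.100e-01  2.700e-01  1.853e+00 -1.000e-03  1.020e+00  1.468e+00]
```

View pics/w19.png

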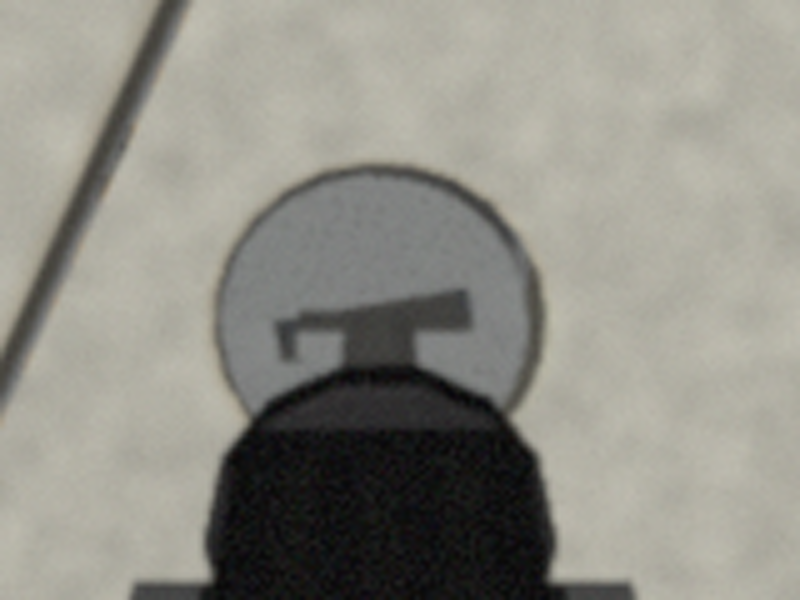

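Emit:
drive_tool(targets=[0,0,2.5,-0.5,-0.1,0,0,0,0,0,0,0,0,0])

```text
clock: 18.12
position: [0.4839, 0.123, 0.1073]
ee_rot: [0.0, 0.996, 0.085, 0.0]
contact_force: [-2.8, -0.7, 2.3]
width: 0.0232
```

Run:
```python
from h import *
s,im=torque(3)
```

```text
Mz [0.156 0.181 0.217 0.191] eff6 [0.264 0.199 0.181 0.178] F [-2.72 -0.62  2.23] mean [0.186 0.205]
t 18.27 p [0.4839 0.123  0.1073] psi 0.1697 tilt [ 0.0004 -0.0007] F [-2.29 -0.03  2.41] M [-0.209  0.714  0.191] w 0.0237 q [ 1.100e-01  2.690e-01  1.853e+00 -1.000e-03  1.019e+00  1.512e+00]
```

Emit:
drive_tool(targets=[0,0,2.5,-0.5,-0.1,0,0,0,0,0,0,0,0,0])

```text
clock: 18.52
position: [0.4836, 0.1231, 0.1073]
ee_rot: [0.0, 0.998, 0.063, 0.0]
contact_force: [-1.8, -1.4, 0.4]
width: 0.0234
```

Run:
```python
from h import *
s,im=torque(3);cv2.imwrite("pics/w20.png",cv2.resize(im[180:300,240:400],(800,600),interpolation=cv2.INTER_CUBIC))
```

```text
Mz [0.211 0.087 0.127 0.192] eff6 [0.245 0.178 0.159 0.155] F [-2.03 -0.87  0.67] mean [0.154 0.184]
t 18.68 p [0.4836 0.1232 0.1073] psi 0.1259 tilt [ 0.0009 -0.0004] F [-1.39 -0.76  0.99] M [-0.283  0.348  0.192] w 0.0234 q [ 1.100e-01  2.680e-01  1.854e+00 -1.000e-03  1.018e+00  1.555e+00]
```

Emit:
drive_tool(targets=[0,0,2.5,-0.2,-0.1,0,0,0,0,0,0,0,0,0])

```text
clock: 18.92
position: [0.4834, 0.1233, 0.1073]
ee_rot: [0.0, 0.999, 0.041, 0.001]
contact_force: [-0.6, -0.5, -0.3]
width: 0.0233
```

Run:
```python
from h import *
s,im=torque(3)
```

```text
Mz [0.162 0.187 0.175 0.209] eff6 [0.267 0.202 0.184 0.181] F [-0.9  -0.93  0.04] mean [0.183 0.208]
t 19.07 p [0.4834 0.1233 0.1073] psi 0.0823 tilt [ 0.0009 -0.0003] F [-0.87 -0.6  -0.22] M [-0.276  0.202  0.209] w 0.0231 q [ 0.11   0.268  1.855 -0.     1.018  1.599]
```

Emit:
drive_tool(targets=[0,0,2,-0.2,-0.1,0,0,0,0,0,0,0,0,0])

```text
clock: 19.32
position: [0.4832, 0.1234, 0.1073]
ee_rot: [0.0, 1.0, 0.023, 0.001]
contact_force: [1.3, -0.2, -2.0]
width: 0.023
```

Run:
```python
from h import *
s,im=torque(3);cv2.imwrite("pics/w21.png",cv2.resize(im[180:300,240:400],(800,600),interpolation=cv2.INTER_CUBIC))
```

```text
Mz [0.229 0.119 0.106 0.175] eff6 [0.233 0.183 0.169 0.165] F [ 0.63 -0.96 -1.18] mean [0.157 0.187]
t 19.48 p [0.4832 0.1234 0.1073] psi 0.0467 tilt [ 0.001  -0.0001] F [ 0.14 -1.43 -1.14] M [-0.315 -0.098  0.175] w 0.0233 q [ 0.111  0.268  1.855 -0.     1.018  1.635]
```

View pics/w21.png

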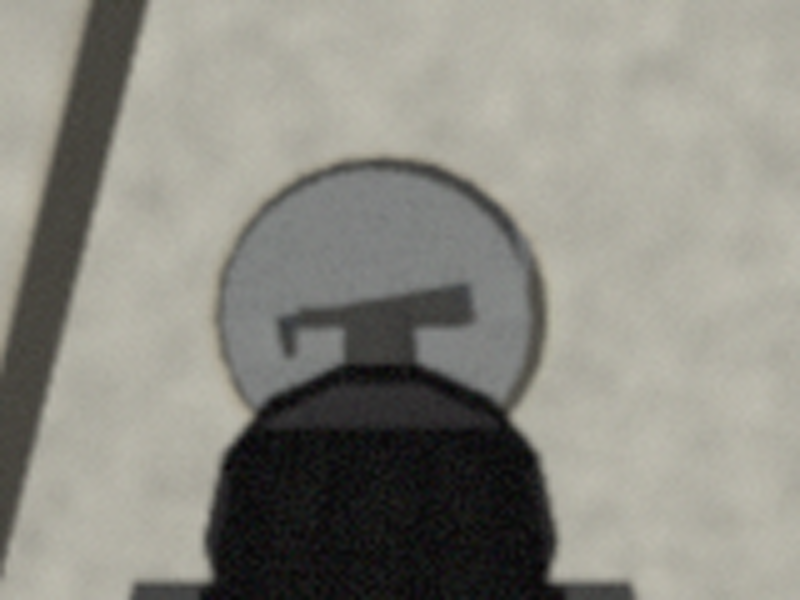

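Emit:
drive_tool(targets=[0,0,2,0,-0.1,0,0,0,0,0,0,0,0,0])

```text
clock: 19.73
position: [0.4831, 0.1236, 0.1073]
ee_rot: [0.0, 1.0, 0.006, 0.0]
contact_force: [0.7, -1.3, -1.0]
width: 0.0233
```

Run:
```python
from h import *
s,im=torque(3)
```

```text
Mz [0.167 0.188 0.172 0.18 ] eff6 [0.254 0.203 0.188 0.183] F [ 1.35 -1.36 -1.66] mean [0.177 0.207]
t 19.88 p [0.4831 0.1236 0.1073] psi 0.0117 tilt [ 0.0007 -0.0001] F [ 1.64 -1.17 -2.56] M [-0.325 -0.245  0.18 ] w 0.023 q [ 0.111  0.268  1.855 -0.     1.018  1.67 ]
```

Emit:
drive_tool(targets=[0,0,2,0,-0.1,0,0,0,0,0,0,0,0,0])

```text
clock: 20.12
position: [0.483, 0.1237, 0.1074]
ee_rot: [-0.0, 1.0, -0.012, 0.0]
contact_force: [1.2, -1.1, -1.4]
width: 0.0235
```

Run:
```python
from h import *
s,im=torque(3)
```

```text
Mz [0.176 0.165 0.162 0.14 ] eff6 [0.241 0.19  0.175 0.17 ] F [ 1.47 -0.9  -0.93] mean [0.161 0.194]
t 20.27 p [0.483  0.1237 0.1073] psi -0.0233 tilt [ 0.0006 -0.    ] F [ 1.54 -0.34 -1.5 ] M [-0.27  -0.352  0.14 ] w 0.0233 q [ 0.111  0.268  1.855 -0.     1.018  1.705]
```

Emit:
drive_tool(targets=[0,0,2,0,-0.1,0,0,0,0,0,0,0,0,0])

```text
clock: 20.52
position: [0.4829, 0.1238, 0.1073]
ee_rot: [-0.0, 1.0, -0.029, 0.0]
contact_force: [1.0, -0.8, -2.1]
width: 0.0231
```

Run:
```python
from h import *
s,im=torque(3);cv2.imwrite("pics/w22.png",cv2.resize(im[180:300,240:400],(800,600),interpolation=cv2.INTER_CUBIC))
s,im=shot("top","pics/t22.png");cv2.imwrite("pics/ct22.png",cv2.resize(im[210:360,150:300],(600,600),interpolation=cv2.INTER_CUBIC))
```

```text
Mz [0.281 0.211 0.166 0.177] eff6 [0.268 0.217 0.202 0.198] F [ 1.4  -1.01 -1.57] mean [0.209 0.221]
t 20.68 p [0.4829 0.1238 0.1073] psi -0.0582 tilt [0.0004 0.    ] F [ 1.36 -0.36 -1.26] M [-0.219 -0.383  0.177] w 0.0234 q [ 0.111  0.268  1.855 -0.     1.019  1.74 ]
```

View pics/ct22.png

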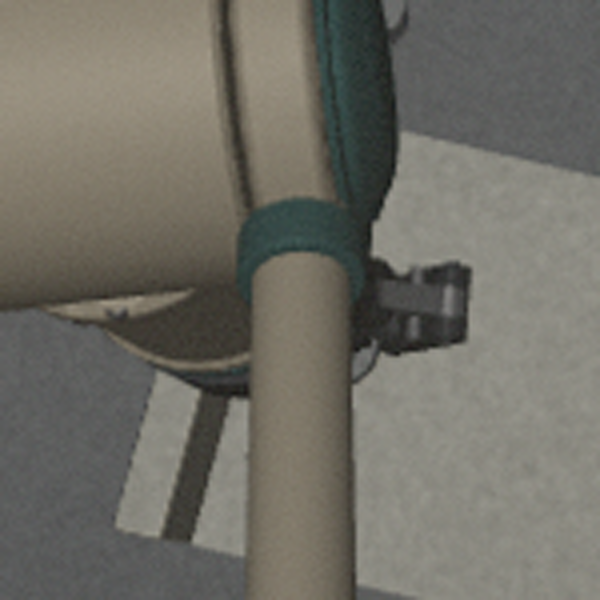

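View pics/w22.png

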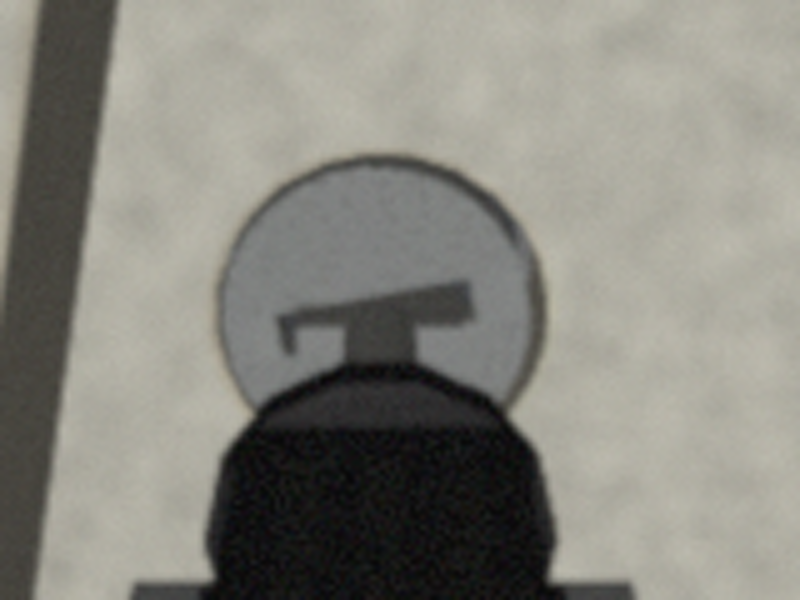

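Emit:
drive_tool(targets=[0,0,1.5,0,0,0,0,0,0,0,0,0,0,0])

```text
clock: 20.98
position: [0.4829, 0.1239, 0.1073]
ee_rot: [-0.0, 0.999, -0.042, 0.0]
contact_force: [1.6, -0.9, -1.1]
width: 0.0229
```

Run:
```python
from h import *
s,im=torque(3)
```

```text
Mz [0.142 0.176 0.163 0.155] eff6 [0.258 0.22  0.209 0.206] F [ 1.31 -0.31 -1.26] mean [0.159 0.223]
t 21.12 p [0.4828 0.1239 0.1073] psi -0.0844 tilt [0.0003 0.0001] F [ 1.75 -0.17 -1.71] M [-0.068 -0.48   0.155] w 0.0236 q [0.111 0.268 1.855 0.    1.019 1.767]
```

Emit:
drive_tool(targets=[0,0,1.5,0,0,0,0,0,0,0,0,0,0,0])

```text
clock: 21.38
position: [0.4828, 0.1239, 0.1073]
ee_rot: [-0.0, 0.998, -0.055, 0.0]
contact_force: [2.0, 0.0, -0.4]
width: 0.0232
```

Run:
```python
from h import *
s,im=torque(3)
```

```text
Mz [0.349 0.214 0.207 0.239] eff6 [0.28  0.243 0.232 0.229] F [ 1.75  0.38 -0.58] mean [0.252 0.246]
t 21.52 p [0.4828 0.1239 0.1073] psi -0.1107 tilt [0.0002 0.0002] F [ 1.96  0.65 -0.84] M [ 0.108 -0.482  0.239] w 0.0231 q [0.111 0.268 1.855 0.    1.019 1.793]
```

Emit:
drive_tool(targets=[0,0,1.5,0,0,0,0,0,0,0,0,0,0,0])

```text
clock: 21.78
position: [0.4828, 0.124, 0.1073]
ee_rot: [-0.0, 0.998, -0.069, 0.0]
contact_force: [1.2, 0.4, -0.5]
width: 0.0231
```

Run:
```python
from h import *
s,im=torque(3);cv2.imwrite("pics/w23.png",cv2.resize(im[180:300,240:400],(800,600),interpolation=cv2.INTER_CUBIC))
```

```text
Mz [0.263 0.237 0.251 0.309] eff6 [0.311 0.274 0.263 0.26 ] F [ 1.6   1.09 -0.67] mean [0.265 0.277]
t 21.93 p [0.4828 0.124  0.1073] psi -0.1369 tilt [0.0001 0.0003] F [ 1.18  1.6  -0.66] M [ 0.314 -0.477  0.309] w 0.0232 q [0.111 0.268 1.855 0.    1.019 1.819]
```

The torque is rising steadily at about 0.02 N m per degree, from 0.206 to 0.229 to 0.26, so the panel is against the board. One last small nudge to about 0.27.

Emit:
drive_tool(targets=[0,0,0.6,0,0,0,0,0,0,0,0,0,0,0])

```text
clock: 22.18
position: [0.4828, 0.124, 0.1073]
ee_rot: [-0.0, 0.997, -0.074, 0.0]
contact_force: [2.0, 1.6, -0.3]
width: 0.0234
```

Run:
```python
from h import *
s,im=torque(6);cv2.imwrite("pics/w24.png",im)
```

```text
Mz [0.334 0.308 0.278 0.297 0.261 0.292 0.289] eff6 [0.301 0.287 0.283 0.282 0.282 0.282 0.282] F [ 2.02  1.76 -0.62] mean [0.294 0.285]
t 22.48 p [0.4828 0.1239 0.1073] psi -0.1473 tilt [0.0002 0.0002] F [ 2.62  2.02 -1.14] M [ 0.49  -0.426  0.289] w 0.0233 q [0.111 0.268 1.855 0.    1.019 1.829]
```

View pics/w24.png

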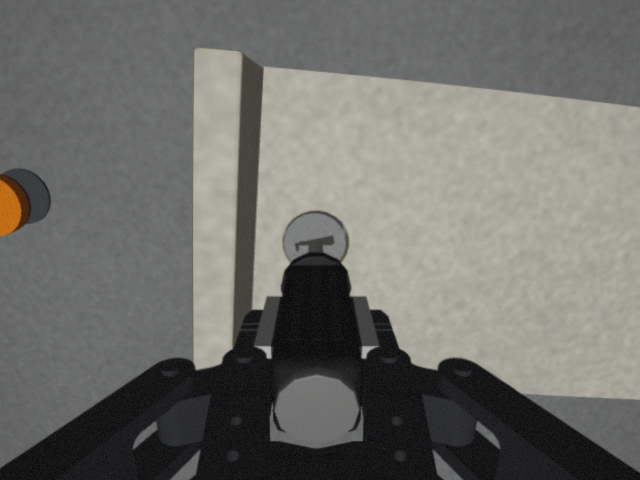

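Snug at about 0.285 N m, with no gap visible at the panel corner (263,66). I'll relax the driver back a little within its play and lift out.

Emit:
drive_tool(targets=[0,0,-3,0,0.1,0,0,0,0,-3,0,0.1,0,0,0,0,0,0,0,0,0])

```text
clock: 22.85
position: [0.4828, 0.1235, 0.1073]
ee_rot: [0.0, 1.0, -0.022, 0.0]
contact_force: [1.5, 1.3, -0.8]
width: 0.0233
```

Run:
```python
from h import *
s,im=torque(2)
```

```text
Mz [0.039 0.097 0.035] eff6 [-0.066  0.014  0.036] F [ 2.08  1.35 -0.87] mean [ 0.057 -0.005]
t 22.95 p [0.4828 0.1235 0.1073] psi -0.0437 tilt [ 0.0002 -0.0001] F [ 2.    1.16 -0.23] M [ 0.356 -0.565  0.035] w 0.0235 q [ 0.111  0.268  1.855 -0.     1.019  1.725]
```

Emit:
drive_tool(targets=[0,0,0,0,0,-4,0,0,0,0,0,0,-6,0,0,0,0,0,0,-15,0,0,0,0,0,0,-35,0,0,0,0,0,0,-40,0,0,0,0,0,0,-20,0,0,0,0,0,0,0,0])

```text
clock: 23.82
position: [0.4831, 0.1236, 0.2296]
ee_rot: [-0.0, 1.0, -0.021, 0.002]
contact_force: [-0.1, -0.3, -1.4]
width: 0.0232
```

Run:
```python
from h import *
s,im=shot("wrist","pics/w25.png");brief(s)
plan(s,[.4649,-.2755,.225],1.7936,11)
```

```text
t 23.82 p [0.4831 0.1236 0.2296] psi -0.0425 tilt [0.0036 0.0001] F [-0.09 -0.28 -1.36] M [ 0.045  0.018 -0.02 ] w 0.0232 q [ 0.111  0.16   1.665 -0.     1.313  1.724]
[-0.1, 36.3, 0.4] -9.56
[-6.2, 35.8, 0.4] -9.56
[-12.0, 34.3, 0.4] -9.56
[-17.5, 31.8, 0.4] -9.56
[-22.6, 28.4, 0.4] -9.56
[-27.0, 24.3, 0.4] -9.56
[-30.7, 19.5, 0.4] -9.56
[-33.5, 14.1, 0.4] -9.56
[-35.3, 8.4, 0.4] -9.56
[-36.2, 2.4, 0.4] -9.56
[-36.1, -3.7, 0.4] -9.56
```

View pics/w25.png

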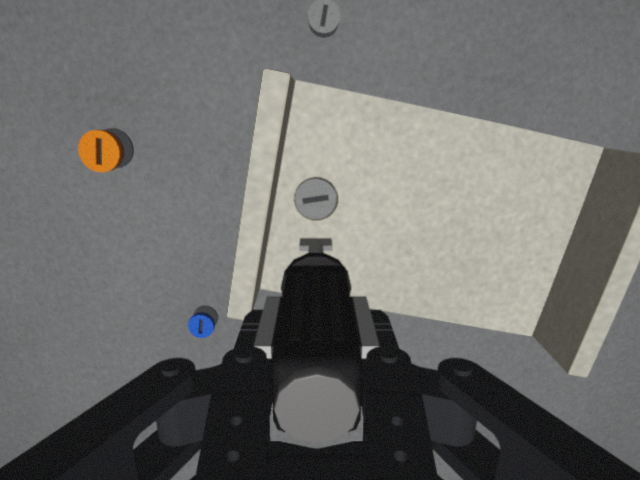

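The blade is out and the slot now lies nearly across the rack's x. The panel looks closed against the board. Now back over the block, in the grasp orientation.

Emit:
drive_tool(targets=[0,0,-9.56,0,36.3,0,0,0,0,-9.56,-6.2,35.8,0,0,0,0,-9.56,-12,34.3,0,0,0,0,-9.56,-17.5,31.8,0,0,0,0,-9.56,-22.6,28.4,0,0,0,0,-9.56,-27,24.3,0,0,0,0,-9.56,-30.7,19.5,0,0,0,0,-9.56,-33.5,14.1,0,0,0,0,-9.56,-35.3,8.4,0,0,0,0,-9.56,-36.2,2.4,0,0,0,0,-9.56,-36.1,-3.7,0,0,0,0,0,0,0,0,0])

```text
clock: 25.38
position: [0.4633, -0.2773, 0.2255]
ee_rot: [-0.002, 0.626, 0.78, -0.0]
contact_force: [-0.2, 0.1, -0.5]
width: 0.0232
```

Run:
```python
from h import *
get_image("wrist");get_image("top")
s=get_state();brief(s)
rel(s,[.4649,-.2758,.165],1.7936)
```

```text
t 25.48 p [ 0.4634 -0.2747  0.2259] psi 1.7908 tilt [-0.0028  0.0028] F [ 0.7  -0.28 -0.99] M [ 0.011  0.031 -0.013] w 0.0234 q [-0.665  0.227  1.587  0.     1.331 -0.885]
tool delta mm [-1.6  1.3 60.9] wz deg -0.16
```

Emit:
drive_tool(targets=[0,0,0,-1,1,30,0,0,0,0,0,0.3,30,0,0,0,0,0,0,0,0,0,0,0,0,0,0,0])

```text
clock: 25.98
position: [0.4664, -0.2757, 0.1681]
ee_rot: [0.0, 0.624, 0.781, 0.0]
contact_force: [-0.3, -0.1, 0.2]
width: 0.0232
```

Run:
```python
from h import *
get_image("top")
s,im=shot("wrist","pics/w26.png");brief(s);rel(s,[.4649,-.2758,.165],1.7936)
a=im[170:290,240:400];a=(255*(a/255.)**.6).astype('uint8')
cv2.imwrite("pics/c26.png",cv2.resize(a,(800,600),interpolation=cv2.INTER_CUBIC))
```

```text
t 26.02 p [ 0.4667 -0.2761  0.1686] psi 1.7933 tilt [ 0.0017 -0.0013] F [ 0.2  -0.44 -0.44] M [-0.041 -0.011  0.04 ] w 0.0232 q [-0.663  0.269  1.677  0.     1.193 -0.885]
tool delta mm [ 0.7 -1.6  3.6] wz deg -0.02
```

View pics/c26.png

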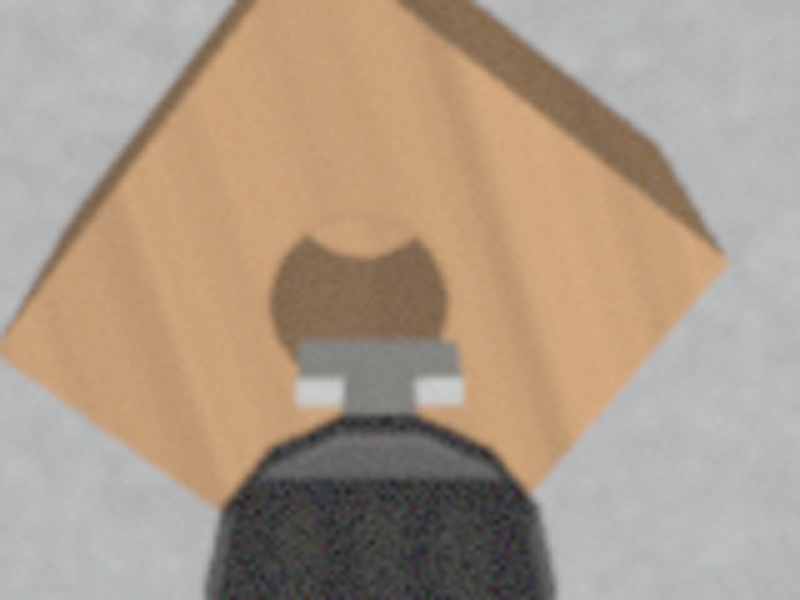

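Run:
```python
from h import *
s=get_state();brief(s);tipslot(s,(311.8,230),.068)
```

```text
t 26.07 p [ 0.4667 -0.2763  0.1688] psi 1.7932 tilt [ 0.0021 -0.0016] F [0.09 0.58 0.38] M [ 0.029 -0.008 -0.037] w 0.0231 q [-0.663  0.269  1.677  0.     1.193 -0.885]
slot world [ 0.465  -0.2743  0.068 ] in tool [  2.56  -1.46 100.75] move tip by [ 0.36 -2.46 15.05]
```

Emit:
drive_tool(targets=[0,0,0,0.5,-2,6,0,0,0,0,0,0,6,0,0,0,0,0,0,0,0,0,0,0,0,0,0,0])

```text
clock: 26.58
position: [0.4639, -0.2762, 0.1553]
ee_rot: [0.0, 0.624, 0.781, -0.0]
contact_force: [-0.6, -0.2, -1.1]
width: 0.0232
```

Run:
```python
from h import *
s,im=shot("wrist","pics/w27.png");brief(s);rel(s,[.4649,-.2758,.0917],1.7936)
a=im[170:290,240:400];a=(255*(a/255.)**.6).astype('uint8')
cv2.imwrite("pics/c27.png",cv2.resize(a,(800,600),interpolation=cv2.INTER_CUBIC))
```

```text
t 26.57 p [ 0.4639 -0.2762  0.1553] psi 1.7927 tilt [ 0. -0.] F [-0.61 -0.18 -1.06] M [-0.008  0.025 -0.026] w 0.0232 q [-0.666  0.278  1.701 -0.     1.163 -0.888]
tool delta mm [ 0.1  1.1 63.6] wz deg -0.05
```

View pics/c27.png

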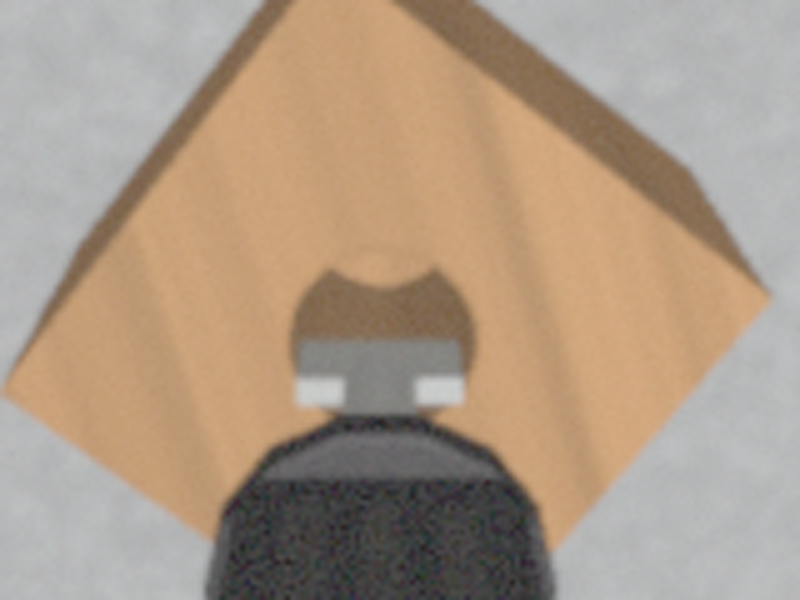

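Emit:
drive_tool(targets=[0,0,0,0.2,0.3,4,0,0,0,0,0,0,5,0,0,0,0,0,0,6,0,0,0,0,0,0,0,0])

```text
clock: 27.12
position: [0.4637, -0.2755, 0.1395]
ee_rot: [-0.001, 0.624, 0.781, -0.0]
contact_force: [-0.1, 0.5, -1.0]
width: 0.0236
```

Run:
```python
from h import *
s=get_state();brief(s);rel(s,[.4649,-.2758,.0917],1.7936)
```

```text
t 27.12 p [ 0.4637 -0.2755  0.1395] psi 1.7929 tilt [-0.0013  0.0009] F [-0.1   0.55 -1.04] M [-0.041 -0.023  0.001] w 0.0236 q [-0.665  0.292  1.724 -0.     1.127 -0.887]
tool delta mm [-0.6  1.2 47.8] wz deg -0.04
```

Emit:
drive_tool(targets=[0,0,0,0,0,8,0,0,0,0,0,0,8,0,0,0,0,0,0,8,0,0,0,0,0,0,8,0,0,0,0,0,0,8,0,0,0,0,0,0,4,0,0,0,0,0,0,0,0])

```text
clock: 28.0
position: [0.464, -0.2757, 0.096]
ee_rot: [-0.0, 0.624, 0.781, -0.0]
contact_force: [0.9, 0.4, -0.4]
width: 0.0232
```

Run:
```python
from h import *
s=get_state();brief(s);rel(s,[.4649,-.2758,.0917],1.7936)
```

```text
t 28.0 p [ 0.464  -0.2757  0.096 ] psi 1.7929 tilt [-0.0005  0.0003] F [ 0.87  0.37 -0.36] M [0.008 0.048 0.016] w 0.0232 q [-0.665  0.336  1.783 -0.     1.024 -0.887]
tool delta mm [-0.3  0.9  4.3] wz deg -0.04
```

Inside the hole with no side force. I'll lower the last 4 mm in small steps until the collar bears on the block.

Emit:
drive_tool(targets=[0,0,0,0,0,1.5,0,0,0,0,0,0,1.5,0,0,0,0,0,0,1,0,0,0,0,0,0,0,0])

```text
clock: 28.5
position: [0.464, -0.2758, 0.0923]
ee_rot: [0.0, 0.624, 0.781, -0.0]
contact_force: [-0.4, 0.3, -0.2]
width: 0.0232
```

Run:
```python
from h import *
s=get_state();brief(s);get_image("top");brief(get_state())
```

```text
t 28.5 p [ 0.464  -0.2758  0.0923] psi 1.7929 tilt [-0.0001 -0.0001] F [-0.36  0.29 -0.2 ] M [-0.008  0.015 -0.046] w 0.0232 q [-0.665  0.34   1.788 -0.     1.014 -0.887]
t 28.55 p [ 0.4641 -0.2759  0.0923] psi 1.7929 tilt [ 0.     -0.0001] F [ 0.26 -0.41 -1.09] M [ 0.043  0.086 -0.022] w 0.0235 q [-0.665  0.34   1.788 -0.     1.014 -0.887]
```

Emit:
drive_tool(targets=[0,0,0,0,0,0.8,0,0,0,0,0,0,0.4,0,0,0,0,0,0,0,0])

```text
clock: 28.92
position: [0.4642, -0.276, 0.0917]
ee_rot: [0.0, 0.624, 0.781, -0.0]
contact_force: [-1.1, 0.7, 5.0]
width: 0.0229
```

Run:
```python
from h import *
s=get_state();brief(s);get_image("top");brief(get_state())
```

```text
t 28.93 p [ 0.4642 -0.276   0.0917] psi 1.7929 tilt [ 0.0005 -0.0005] F [-1.14  0.74  5.  ] M [0.18  0.258 0.014] w 0.0229 q [-0.665  0.34   1.789 -0.     1.012 -0.887]
t 28.98 p [ 0.4642 -0.276   0.0917] psi 1.793 tilt [ 0.0005 -0.0005] F [-1.57  1.23  5.96] M [0.196 0.177 0.008] w 0.0231 q [-0.665  0.34   1.789 -0.     1.012 -0.887]
```

Seated (5 N upward on the tool). Release and rise.

Emit:
drive_tool(targets=[0,0,0,0,0,-0.6,0,0,0,0,0,0,0,0.5,0,0,0,0,0,0,0.8,0,0,0,0,0,0,1,0,0,0,0,0,0,1,0,0,0,0,0,-25,1,0,0,0,0,0,-50,1,0,0,0,0,0,-50,1,0,0,0,0,0,0,1])

```text
clock: 30.1
position: [0.4664, -0.2775, 0.2212]
ee_rot: [0.005, 0.624, 0.781, 0.0]
contact_force: [0.7, -0.4, -0.1]
width: 0.0859
```

Run:
```python
from h import *
s,im=shot("wrist","pics/w28.png");brief(s)
s,im=shot("top","pics/t28.png")
cv2.imwrite("pics/ct28.png",cv2.resize(im[200:400,140:400],(780,600),interpolation=cv2.INTER_CUBIC))
s,im=shot("scene","pics/s28.png")
```

```text
t 30.1 p [ 0.4664 -0.2775  0.2212] psi 1.7929 tilt [ 0.0078 -0.006 ] F [ 0.69 -0.37 -0.08] M [0.047 0.001 0.01 ] w 0.0859 q [-0.665  0.228  1.597  0.     1.306 -0.887]
```

View pics/ct28.png

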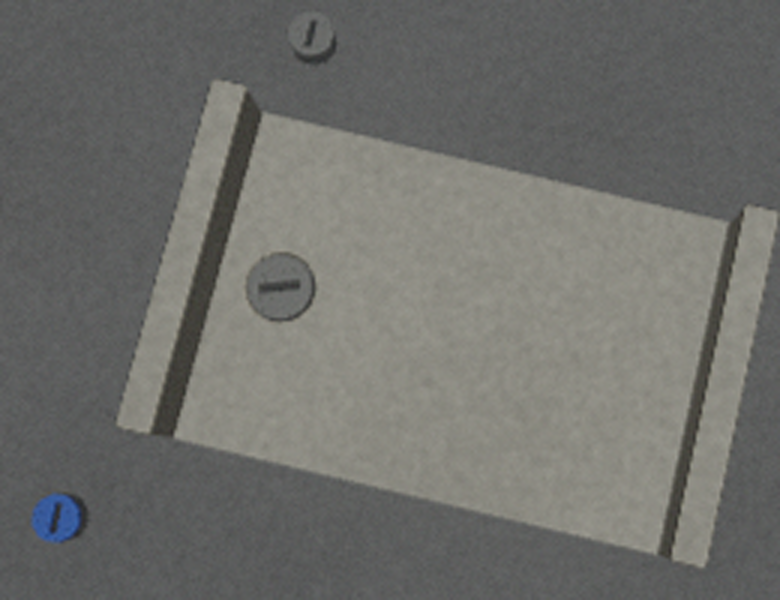

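View pics/s28.png

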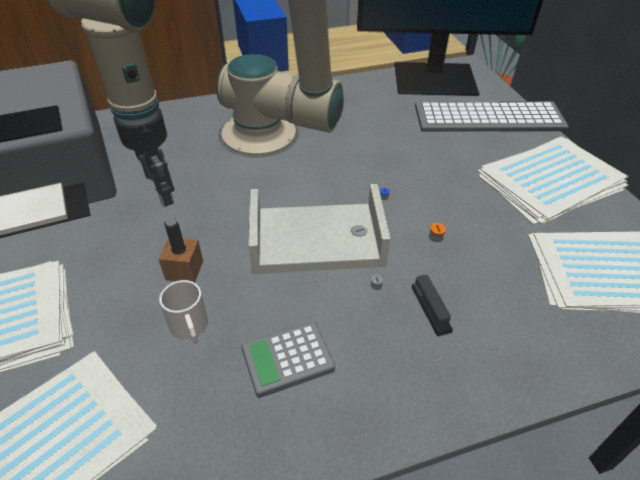

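View pics/w28.png

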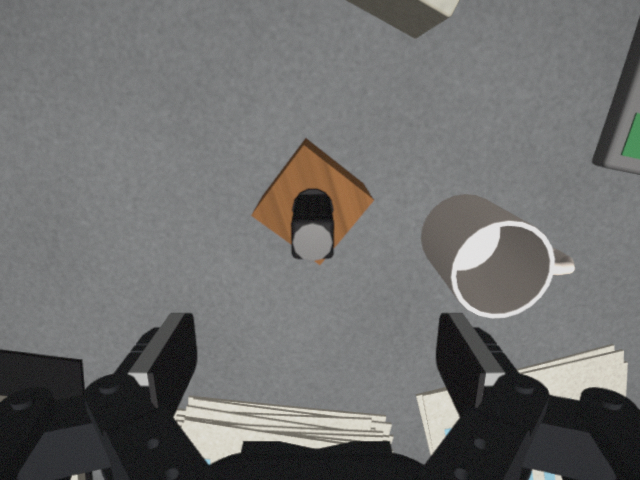

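The crops show the panel flush with the board, the slot turned to about (259,290)–(299,284) in the crop, the driver upright in its block and the mug, stapler and calculator in place. I'll check the numbers once, then hand in.

Run:
```python
from h import *
t=cam("top");ct=lambda p:[(x/3+140-.33,y/3+200-.33) for x,y in p]
P=onplane(t,ct([(246,88),(151,433)]),.09)[:,:2];B=onplane(t,ct([(262,113),(175,437)]),.028)[:,:2]
n=np.array([.230,.973]);print("gap mm",((P-B)@n*1000).round(1))
P0=onplane(t,ct([(193,72),(97,420)]),.09)[:,:2];print("at start by same means",((P0-B)@n*1000).round(1))
d=onplane(t,ct([(259,290),(299,284)]),.028);d=d[1]-d[0];a=np.arctan2(d[1],d[0]);print("slot cw from rack x", -(a+.232))
for f in("top","scene"):
    A=cv2.imread(f"pics/{f}0.png").astype(int);C=cv2.imread(f"pics/{f[0]}28.png").astype(int);D=np.abs(A-C).max(2)>60
    for nm,(x0,y0,x1,y1) in (dict(calc=(325,105,430,185),stapler=(178,118,214,202),mug=(465,185,520,242)) if f=="top" else dict(calc=(238,320,338,396),stapler=(408,272,455,338),mug=(158,280,210,342))).items(): print(f,nm,D[y0:y1,x0:x1].sum())
```

```text
gap mm [-0.5  0.2]
at start by same means [27.8 27.4]
slot cw from rack x 1.190012093979694
top calc 0
top stapler 0
top mug 0
scene calc 0
scene stapler 0
scene mug 0
```

```bash
python3 -c "
from rig import *
print(get_state()['clock']);print(sign_off())"
```

```text
30.25
the job is handed in; nothing more can be done
None
```

The panel is closed against the base board with the cam snug, and the screwdriver is back upright in its block. I handed the job in at 30 s of robot time.

- **Panel push:** I pushed it in until the bolt head met the cam. It stopped at about 7 N, of which about 4 N is sliding friction.
- **Cam:** I turned it clockwise until the torque rose from the 0.16–0.2 N m of drawing in to about 0.285 N m at rest. The panel gap in the top view went from about 27.5 mm to 0 ± 0.5 mm.
- **Screwdriver:** I backed it off within its play, lifted it out and lowered it into the block until the collar took the weight (about 5 N), then released it.
- **Mug, stapler and calculator:** comparing the top and scene pictures from before and after showed no change around any of them.

Two readings did not fit cleanly:
- **Torque noise:** single wrist-moment readings are noisy and twice touched 0.33–0.35 N m. The averages and the joint-6 effort stayed below about 0.3 N m, apart from one 0.31 reading just after a step. I take the joint as snug rather than overtight.
- **Slot angle:** it ended at about 1.19 rad from rack x. That is slightly beyond the 0.8–1.1 rad where the panel meets the board, which I put down to the final snugging and measurement error.

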